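# Make up two packing-table orders

### The arm

A 6-joint arm with a two-finger parallel gripper is mounted at the origin on the work surface. World frame = base frame: x ahead of the robot, y to its left, z up, the work surface at z = 0. Lengths are in mm, angles in rad, forces in N, time in s.
With the tool pointing down it reaches from about 350 to 775 mm from the base axis. Payload 7.3 kg.
Tool frame: the origin (TCP) lies on the centre line of the jaws, within the pads' length; the fingertips stand 14 mm ahead of it and the grasp point (between the pads) lies 5 mm behind it (r.tcp_to_tips is the distance from the TCP to the fingertips, in mm); z points along the fingers, y is the direction in which the jaws open and shut (so a half turn about z gives the same grasp; the last joint's range is limited). The gripper opens to 92 mm and grips with 3 to 60 N. Pads are 19 mm wide; open, the fingers measure 130 mm over their backs; the gripper's body (75 mm by 190 mm) begins 47 mm behind the grasp point.
Start: joints at [-1.25, 0.342, 1.524, -0, 1.275, -0.146], TCP at [236.291, -468.841, 219.641] pointing down, gripper open.
Joint ranges: [-2.53, 2.53], [-0.77, 2.02], [0.04, 2.7], [-1, 4.14], [0.28, 2.66], [-3.11, 3.11]. Speed limits (rad/s): [2.57, 2.57, 3.14, 3.14, 3.14, 3.14].

### API

Orientations are given as a unit quaternion [x, y, z, w].
In Python, from workcell import r gives the robot as it stands. The module is installed in compiled form; this text tells all that it offers.
- The arm moves only by the tool apply_moves, never from a script. Its argument "moves" is a list of rows, each an object of numbers: "x", "y", "z": the shift along the world's x, y, z in m; "rx", "ry", "rz": the turn, a rotation vector about the world's x, y, z in degrees; "claw": the opening, from 0 (shut) to 1 (fully open). A call has 1 to 10 rows; each row is the pose to reach, as a shift and turn from the pose measured when the call began; what a row does not reach only later rows make up. A row lasts 1/10 s, in which the tool goes at most 50 mm and 8.59 degrees, less where a joint would pass 70% of its speed; a pose out of reach is approached as far as the arm can. A call with a gripper value outside its range is refused whole. The fingers move at their own pace and stop on an object; "newtons" is the grip in N (left out, the last holds). Time passes only in rows, so rows that repeat a pose let the fingers close. It gives the time, the measured TCP pose, the force and the opening at its end, in the units of the state.
- r.observe(): the state, without advancing time (a new reading comes with each control period).
- r.camera(name): name is "side" or "top" or "wrist"; returns (picture, depth): 400x640x3 uint8, red, green, blue; 400x640 float32, mm along the optical axis (not along the pixel's ray), 0 where there is no reading.
- r.get_calibration(name): a dict with "fov_y" (degrees; the focal length in pixels is half the picture's height over the tangent of half this angle, whatever the lens; pixels are square), "cx", "cy" (the principal point, pixels), "pose" (4x4, takes a point from camera to world coordinates). Camera axes: x right, y up, looking along -z (the intrinsics and any distortion apply to the point x, -y, -z); pixel columns grow to the right and rows downward; lengths in mm; the calibration is good to about 2 mm. A picture is of the moment at which its call begins: read the wrist's pose just before it. get_calibration takes no time and is no camera call; for the wrist camera it gives the pose at the moment of the call.
- r.hand_in(): hands the job in, once; it reports no verdict.
Trained networks look in the newest picture that a camera, given by its name, has taken for a name from the list of things; names that differ only in an ending like _2 or _b are one class to them, and where a whole thing is asked for, a point or a joint stands for the part that bears it (a point fixed in the world has none). Each returns a list of dicts, best first, with "confidence" (0 to 1); they miss things now and then, are a little off and sometimes report something else, mostly with a low value. They report only what shows in the picture. A call takes as long as a camera call.
- r.spot_in(thing, camera): "box" ([left, top, width, height] in pixels, round what is visible of it).
- r.regions_of(thing, camera): "region" (400x640 bool, what is visible of it) and "box" ([left, top, width, height] in pixels, round what is visible of it).
The state is a dict: "time": time; "joint_pos": joint angles; "joint_velocities": joint speeds; "joint_torque": joint torques, N m; "ee_pos": TCP position; "tool_rot": TCP orientation; "contact_force": force on the tool from outside, world axes, zero at the start; "torque": the same for the moment, N m; "width": opening from 0.0 (shut) to 1.0 (fully open).
Only numpy, scipy, OpenCV 4.12 (cv2) and the standard library are available. Lean on these libraries where they do the work, as an engineer would, in place of code of your own. Each camera call takes 0.05 s, during which the arm holds its last target.

### The job

Make up the two orders at the packing table. Into the orange-lined carton go the blue-capped bottle, the white paper roll and the yellow box; into the purple-lined carton go the red-capped bottle and the brown tape roll: one item to a compartment, any compartment of the right carton, each standing upright on the carton's floor. Leave the black-capped bottle and the green tape roll standing where they are.

Things in the scene. Friction and masses are not known exactly. Their poses are not given: they have to be found in the camera images.
- orange_carton: low open cardboard carton lined with orange card, fixed. Outside 78 (x) by 226 (y) by 35 mm high; walls and floor 4 mm. Two cross walls, also 35 mm high, make three compartments 70 x 70 mm inside, in a row along its y, centred at y = -74, 0, +74 mm. Origin at the centre of its underside, z up. Its y runs roughly along the table's y (within 0.2 rad).
- purple_carton: low open cardboard carton lined with purple card, fixed. Outside 78 (x) by 226 (y) by 35 mm high; walls and floor 4 mm. Two cross walls, also 35 mm high, make three compartments 70 x 70 mm inside, in a row along its y, centred at y = -74, 0, +74 mm. Origin at the centre of its underside, z up. Its y runs roughly along the table's y (within 0.2 rad).
- blue_bottle: white plastic bottle with a blue cap and a blue band round its lower body, standing upright, loose. Body 46 mm diameter, straight from the foot up to 76 mm, then the cap, 34 mm diameter; 95 mm tall in all. Origin at the centre of its underside, z up its axis. 140 g. For the orange carton.
- red_bottle: white plastic bottle with a red cap and a red band round its lower body, standing upright, loose. Body 46 mm diameter, straight from the foot up to 76 mm, then the cap, 34 mm diameter; 95 mm tall in all. Origin at the centre of its underside, z up its axis. 140 g. For the purple carton.
- black_bottle: white plastic bottle with a black cap and a black band round its lower body, standing upright, loose. Body 46 mm diameter, straight from the foot up to 76 mm, then the cap, 34 mm diameter; 95 mm tall in all. Origin at the centre of its underside, z up its axis. 140 g. Spare stock: not wanted in either order.
- white_roll: roll of white receipt paper, a solid-feeling upright cylinder standing on its end, loose; 50 mm diameter, 80 mm tall, cardboard core with a dark hole on top (too narrow for fingers). Origin at the centre of its underside, z up its axis. About 160 g. For the orange carton.
- brown_roll: roll of brown parcel tape, a solid-feeling upright cylinder standing on its end, loose; 52 mm diameter, 75 mm tall, cardboard core with a dark hole on top (too narrow for fingers). Origin at the centre of its underside, z up its axis. About 160 g. For the purple carton.
- green_roll: roll of green parcel tape, a solid-feeling upright cylinder standing on its end, loose; 52 mm diameter, 75 mm tall, cardboard core with a dark hole on top (too narrow for fingers). Origin at the centre of its underside, z up its axis. About 160 g. Spare stock: not wanted in either order.
- yellow_box: yellow closed cardboard box with a cream stripe, standing, loose; 44 x 44 mm (x, y) by 88 mm tall, about 90 g. Origin at the centre of its underside, z up. For the orange carton. All stock stands on the table (height 0) beyond the cartons in two staggered rows, centres at least 80 mm apart; other things lying among it are fixed, at most 15 mm high.

How it is judged:
By the outcome, as a careful person would: the job done as asked, in the order asked, and still so for the second after the job is handed in, with the robot touching nothing.
It also fails if it takes over 122 s, if anything falls off the work surface, if the arm or the gripper's body presses on something with over 40 N, if the wrist force passes 120 N, or if a joint passes its speed limit or range.

## Working session

There is one attempt and no reset: what is moved stays moved. The work goes in short steps, Python scripts to look and compute and a tool call to move; the robot and the scene stay as the last step left them, time stands still between calls to the robot, and variables do not carry over. Pictures are saved under pics/ and viewed, and the job is handed in when it is done.

Besides the shell and the picture viewer there is one more tool, called after "Request:" as name([rows], argument=value, ...), one row to a line, values as JSON. apply_moves: Moves the arm, as the interface text tells. Its arguments: {"type":"object","properties":{"moves":{"type":"array"},"newtons":{"type":"number"}},"required":["moves"]}

```bash
mkdir -p pics; python3 - <<'E'
from workcell import r
import cv2,numpy as np
o=r.observe();print(o)
for n in ("side","top","wrist"):
    p,d=r.camera(n);cv2.imwrite(f"pics/{n}0.png",p[:,:,::-1]);np.save(f"{n}0_d.npy",d);np.save(f"{n}0_p.npy",p)
    c=r.get_calibration(n);print(n,c)
print(r.observe()['time'])
E
```

```text
{'time': 0.0, 'joint_pos': array([-1.24998196e+00,  3.42717065e-01,  1.52500092e+00, -2.72263509e-06,
        1.27537432e+00, -1.45960607e-01]), 'joint_velocities': array([ 3.87409513e-04,  1.24079019e-03,  7.90493872e-05,  9.53159965e-04,
       -1.47633816e-03, -3.15277515e-04]), 'joint_torque': array([-1.42010569e-03, -4.31248248e+01, -2.44220603e+01,  7.17214867e-02,
        5.59448591e-02, -1.08560885e-04]), 'ee_pos': array([ 236.16363512, -468.43218365,  218.95351417]), 'tool_rot': array([ 9.72888174e-01,  2.31274812e-01, -6.67685986e-05, -7.46849154e-04]), 'contact_force': array([ 0.23802936,  0.73165771, -0.39593362]), 'torque': array([-0.00804288, -0.0083709 , -0.02273214]), 'width': 0.9986462363327042}
side {'fov_y': 54.23092871817215, 'cx': 308.35124612851416, 'cy': 197.45875280082907, 'pose': array([[-9.84958817e-01,  1.31201771e-01, -1.12437642e-01,
         4.76013027e+02],
       [-1.72638606e-01, -7.20076370e-01,  6.72075839e-01,
         4.90407061e+02],
       [ 7.21385091e-03,  6.81378101e-01,  7.31896060e-01,
         6.01935434e+02],
       [ 0.00000000e+00,  0.0
[... 233 characters left out ...]
],
       [-9.99890315e-01,  3.91310127e-03, -1.42844757e-02,
         7.34950165e+00],
       [-1.36225895e-02,  1.35513048e-01,  9.90681906e-01,
         8.87166134e+02],
       [ 0.00000000e+00,  0.00000000e+00,  0.00000000e+00,
         1.00000000e+00]])}
wrist {'fov_y': 63.66092639924761, 'cx': 318.4610136430758, 'cy': 200.82962938185565, 'pose': array([[ 4.49620859e-01,  8.50678649e-01,  2.72372758e-01,
         3.11094940e+02],
       [-8.93219441e-01,  4.28092233e-01,  1.37462977e-01,
        -4.31960279e+02],
       [ 3.36157228e-04, -3.05094864e-01,  9.52321905e-01,
         3.83956800e+02],
       [ 0.00000000e+00,  0.00000000e+00,  0.00000000e+00,
         1.00000000e+00]])}
0.15
```

View pics/top0.png

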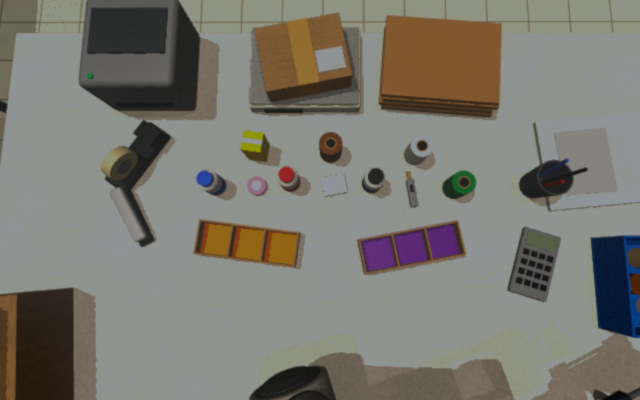

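View pics/side0.png

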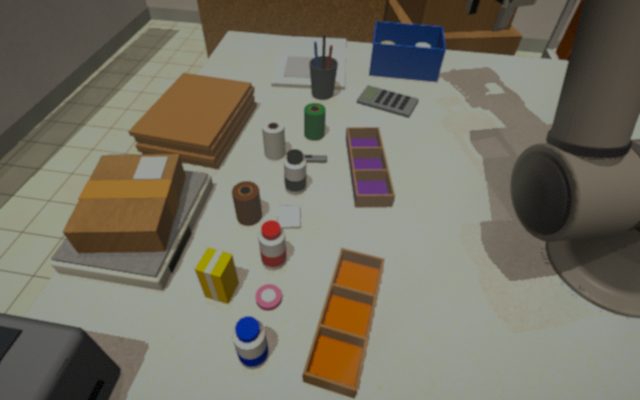

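View pics/wrist0.png

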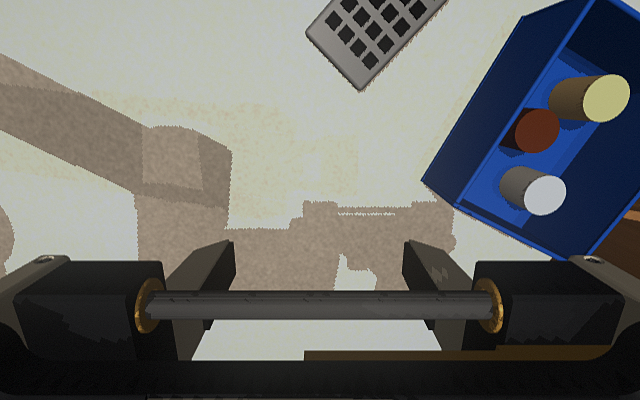

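```bash
cat > h.py <<'E'
from workcell import r
import cv2,numpy as np
def deproj(d,c,uv):
    f=200/np.tan(np.radians(c['fov_y']/2))
    u,v=uv[:,0],uv[:,1]; z=d[v,u]
    P=np.c_[(u-c['cx'])/f*z,-(v-c['cy'])/f*z,-z,np.ones(len(u))]
    return (c['pose']@P.T).T[z>0,:3]
H=dict(blue_bottle=95,red_bottle=95,black_bottle=95,white_roll=80,brown_roll=75,green_roll=75,yellow_box=88)
E
python3 - <<'E'
from h import *
for cam in ("top","side"):
    p,d=r.camera(cam);c=r.get_calibration(cam)
    vis=p[:,:,::-1].copy()
    for n in list(H)+["orange_carton","purple_carton"]:
        R=r.regions_of(n,cam)
        for q in R[:2]:
            if q['confidence']<.3: continue
            v,u=np.nonzero(q['region']);P=deproj(d,c,np.c_[u,v])
            zt=np.percentile(P[:,2],90)
            T=P[P[:,2]>zt-8]
            print(cam,n,round(q['confidence'],2),q['box'],len(T),'ztop',zt.round(1),'mean',T[:,:2].mean(0).round(1),'mid',((T[:,:2].min(0)+T[:,:2].max(0))/2).round(1),'ext',np.ptp(T[:,:2],axis=0).round(1))
            x,y,w,h=map(int,q['box']);cv2.rectangle(vis,(x,y),(x+w,y+h),(0,0,255),1);cv2.putText(vis,n[:6],(x,y-2),0,.35,(255,0,0))
    cv2.imwrite(f"pics/{cam}_det.png",vis);np.save(cam+"1_d.npy",d)
# obstacles heights
v,u=np.mgrid[0:400:20,0:640:20];P=deproj(d,c,np.c_[u.ravel(),v.ravel()])
E
```

```text
top blue_bottle 0.95 [196.0, 167.0, 30.6, 30.4] 202 ztop 96.3 mean [596.2 273.6] mid [597.  274.5] ext [32.9 31.8]
top red_bottle 0.83 [278.5, 165.7, 22.0, 26.2] 198 ztop 96.3 mean [605.5 101.2] mid [605.9 100.9] ext [32.5 31.4]
top white_roll 0.57 [405.4, 135.6, 31.4, 30.1] 417 ztop 81.9 mean [ 671.4 -188.2] mid [ 671.6 -188.4] ext [48.4 49.1]
top brown_roll 0.6 [318.4, 132.9, 21.5, 30.7] 440 ztop 77.0 mean [678.4   8.5] mid [678.7   8.4] ext [50.3 50.3]
top green_roll 0.94 [439.7, 168.3, 38.8, 33.6] 464 ztop 76.8 mean [ 593.3 -275.9] mid [ 594.3 -276.3] ext [50.8 49.8]
top green_roll 0.58 [405.3, 134.0, 30.2, 31.8] 415 ztop 81.9 mean [ 671.2 -188.2] mid [ 671.5 -188.4] ext [48.2 49.1]
top yellow_box 0.67 [243.5, 128.8, 25.3, 29.0] 404 ztop 89.6 mean [678.  176.6] mid [678.8 176.2] ext [48.9 44.7]
top orange_carton 0.93 [192.2, 217.0, 108.6, 50.4] 751 ztop 34.8 mean [463.6 198.2] mid [463.7 193.8] ext [103.3 232.8]
top purple_carton 0.63 [359.3, 219.1, 107.7, 51.0] 762 ztop 34.8 mean [ 456.8 -175.5] mid [ 455.9 -171.1] ext [119.4 236.4]
side blue_bottle 0.84 [232.9, 315.0, 34.8, 54.
[... 430 characters left out ...]
n_roll 0.77 [229.4, 179.2, 30.4, 50.5] 472 ztop 75.2 mean [675.7  12.7] mid [676.2  10. ] ext [49.6 51.4]
side green_roll 0.63 [302.8, 101.2, 22.7, 43.2] 279 ztop 74.8 mean [ 591.2 -272.2] mid [ 591.4 -275.1] ext [49.9 52.5]
side yellow_box 0.72 [191.2, 248.3, 49.4, 53.3] 762 ztop 88.0 mean [676.1 180.4] mid [677.4 178.5] ext [49.  48.7]
side yellow_box 0.48 [232.0, 317.4, 34.8, 52.5] 491 ztop 94.8 mean [593.5 277.1] mid [594.1 276. ] ext [31.9 33.2]
side orange_carton 0.69 [301.5, 247.1, 82.6, 150.1] 1627 ztop 33.9 mean [461.2 207.2] mid [460.8 195.2] ext [103.5 233.4]
side purple_carton 0.84 [344.0, 125.0, 49.2, 85.3] 950 ztop 33.8 mean [ 451.9 -160.2] mid [ 454.5 -171.3] ext [119.  238.4]
```

View pics/top_det.png

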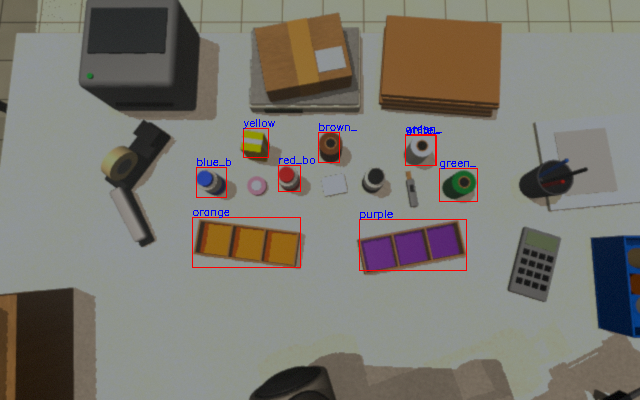

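```bash
python3 - <<'E'
from h import *
for cam in ("top","side"):
    d=np.load(cam+"1_d.npy");c=r.get_calibration(cam)
    v,u=np.mgrid[0:400,0:640];P=deproj(d,c,np.c_[u.ravel(),v.ravel()])
    off=1.5 if cam=="top" else 0
    for n,y0,y1 in (("orange",60,330),("purple",-310,-40)):
        m=(P[:,0]>380)&(P[:,0]<540)&(P[:,1]>y0)&(P[:,1]<y1)&(P[:,2]>27)&(P[:,2]<40)
        T=P[m];rc=cv2.minAreaRect(T[:,:2].astype(np.float32))
        print(cam,n,len(T),np.round(rc[0],1),np.round(rc[1],1),round(rc[2],2))
    m=(abs(P[:,0]-678)<40)&(abs(P[:,1]-177)<40)&(P[:,2]>82)&(P[:,2]<95)
    rc=cv2.minAreaRect(P[m][:,:2].astype(np.float32));print(cam,'box',np.round(rc[0],1),np.round(rc[1],1),round(rc[2],2))
    # height map coarse
    for x in range(540,900,30):
        print(x,[int(P[(abs(P[:,0]-x)<15)&(abs(P[:,1]-y)<15)][:,2].max(initial=-99)) for y in range(330,-361,-30)])
E
```

```text
top orange 752 [463.3 194.4] [227.   79.3] 82.86
top purple 765 [ 456.1 -171.6] [ 79.4 227. ] 11.14
top box [679.5 177.4] [45.  44.7] 81.83
540 [3, 4, 5, 4, 4, 4, 5, 4, 4, 4, 4, 5, 3, 4, 4, 5, 5, 13, 4, 5, 4, 4, 3, 3]
570 [5, 80, 98, 3, 14, 15, 12, 77, 78, 4, 13, 13, 11, 71, 81, 5, 4, 15, 3, 75, 78, 78, 4, 4]
600 [4, 98, 99, 79, 14, 17, 16, 98, 99, 4, 14, 14, 13, 97, 99, 80, 5, 18, 4, 76, 78, 79, 4, 4]
630 [4, 6, 79, 4, 4, 15, 4, 97, 98, 4, 12, 13, 11, 79, 98, 3, 4, 9, 4, 4, 78, 77, 4, 3]
660 [4, 6, 4, 4, 91, 91, 90, 5, 5, 3, 78, 79, 75, 5, 4, 4, 82, 84, 83, 4, 3, 4, 3, 4]
690 [4, 5, 4, 5, 91, 92, 91, 5, 4, 4, 78, 78, 76, 5, 4, 3, 77, 84, 84, 4, 5, 4, 3, 4]
720 [4, 4, 5, 6, 3, 3, 4, 4, 5, 3, 6, 3, 4, 4, 4, 5, 4, 3, 6, 4, 3, 4, 3, 5]
750 [4, 4, 5, 4, 4, 6, 4, 4, 4, 5, 3, 5, 5, 4, 3, 4, 4, 3, 4, 4, 5, 3, 3, 4]
780 [152, 5, 5, 4, 36, 47, 106, 108, 107, 48, 48, 47, 47, 47, 71, 78, 77, 78, 78, 77, 79, 79, 78, 78]
810 [152, 5, 5, 4, 37, 48, 108, 108, 108, 108, 107, 107, 106, 47, 68, 77, 78, 79, 79, 78, 78, 79, 78, 78]
840 [153, 5, 6, 4, 35, 48, 109, 108, 108, 109, 109, 109, 108, 47, 5, 77,
[... 686 characters left out ...]
2, 2, 1, 80, 81, 81, 2, 2, 2, 2, 2]
690 [2, 2, 2, 1, 89, 89, 89, 0, 3, 1, 77, 76, 74, 0, 2, 2, 80, 81, 81, -99, -99, 0, 2, 3]
720 [3, 2, 2, 3, 2, 2, 1, 2, 2, 2, 2, 2, 1, 1, 2, 2, 2, 1, 2, 1, 1, 2, 1, 2]
750 [3, 2, 2, 3, 3, 1, 1, 2, 1, 1, 2, 2, 2, 2, 2, 1, 1, 1, 2, 3, 2, 3, 1, 58]
780 [151, 2, 2, 2, 44, 45, 105, 105, 104, 45, 46, 45, 46, 46, 74, 75, 76, 75, 75, 76, 76, 76, 76, 76]
810 [151, 2, 1, 2, 43, 45, 105, 106, 106, 106, 106, 105, 104, 45, 74, 76, 76, 75, 76, 76, 75, 76, 77, 76]
840 [151, 2, 2, 2, 46, 46, 106, 105, 106, 107, 107, 106, 106, 44, 1, 76, 76, 76, 76, 76, 76, 75, 76, 76]
870 [150, 1, 2, 1, 44, 105, 106, 105, 105, 106, 106, 107, 105, -99, 0, 76, 77, 75, 76, 76, 76, 77, 76, 77]
```

Request:
apply_moves([
  {"x": 0.359, "y": 0.744, "z": 0, "rz": 56.2, "claw": 0.8},
  {"x": 0.359, "y": 0.744, "z": 0, "rz": 56.2, "claw": 0.8},
  {"x": 0.359, "y": 0.744, "z": 0, "rz": 56.2, "claw": 0.8},
  {"x": 0.359, "y": 0.744, "z": 0, "rz": 56.2, "claw": 0.8},
  {"x": 0.359, "y": 0.744, "z": 0, "rz": 56.2, "claw": 0.8},
  {"x": 0.359, "y": 0.744, "z": 0, "rz": 56.2, "claw": 0.8},
  {"x": 0.359, "y": 0.744, "z": 0, "rz": 56.2, "claw": 0.8},
  {"x": 0.359, "y": 0.744, "z": 0, "rz": 56.2, "claw": 0.8},
  {"x": 0.359, "y": 0.744, "z": 0, "rz": 56.2, "claw": 0.8},
  {"x": 0.359, "y": 0.744, "z": 0, "rz": 56.2, "claw": 0.8},
], newtons=20)

```text
invalid input
```

```bash
cat > g.py <<'E'
import sys
from workcell import r
import numpy as np
from scipy.spatial.transform import Rotation as R
def to(x,y,z,jaw):
    o=r.observe();p=o['ee_pos'];M=R.from_quat(o['tool_rot']).as_matrix()
    zax=-M[:,2]  # should be +z
    cur=np.degrees(np.arctan2(M[1,1],M[0,1]))
    dz=(jaw-cur+90)%180-90
    tgt=R.from_euler('z',dz,degrees=True)*R.from_quat(o['tool_rot'])
    # level it
    Mt=tgt.as_matrix();ax=np.cross(Mt[:,2],[0,0,-1]);lev=R.from_rotvec(ax)
    rv=(lev*R.from_euler('z',dz,degrees=True)).as_rotvec(degrees=True)
    print('t %.2f pos %s jaw %.2f width %.1fmm F %s'%(o['time'],p.round(1),cur,o['width']*92,o['contact_force'].round(1)))
    print('shift m',((np.array([x,y,z])-p)/1000).round(4),'rot',rv.round(2))
to(*map(float,sys.argv[1:5]))
E
python3 g.py 595.6 275.2 130 -7.1
```

```text
t 1.15 pos [ 236.3 -468.8  219.6] jaw -63.25 width 91.9mm F [ 0.5  0.1 -0.1]
shift m [ 0.3593  0.744  -0.0896] rot [ 0.    0.   56.15]
```

Request:
apply_moves([
  {"x": 0.02, "y": 0.045, "z": 0.0, "rx": 0.0, "ry": 0.0, "rz": 5.0, "claw": 0.8},
  {"x": 0.04, "y": 0.09, "z": 0.0, "rx": 0.0, "ry": 0.0, "rz": 12.0, "claw": 0.8},
], newtons=20)

```text
time: 1.35
ee_pos: [276.2, -378.3, 219.2]
tool_rot: [0.943, 0.332, 0.0, -0.0]
contact_force: [1.4, 0.5, -0.2]
width: 0.87
```

Request:
apply_moves([
  {"x": 0.32, "y": 0.653, "z": 0.0, "rx": 0.0, "ry": 0.0, "rz": 44.0, "claw": 0.8},
  {"x": 0.32, "y": 0.653, "z": 0.0, "rx": 0.0, "ry": 0.0, "rz": 44.0, "claw": 0.8},
])

```text
time: 1.55
ee_pos: [320.6, -287.4, 219.7]
tool_rot: [0.882, 0.471, 0.0, 0.0]
contact_force: [1.1, -0.4, 0.0]
width: 0.8
```

Request:
apply_moves([
  {"x": 0.275, "y": 0.5626, "z": 0.0, "rx": 0.0, "ry": 0.0, "rz": 26.7, "claw": 0.8},
  {"x": 0.275, "y": 0.5626, "z": 0.0, "rx": 0.0, "ry": 0.0, "rz": 26.7, "claw": 0.8},
  {"x": 0.275, "y": 0.5626, "z": 0.0, "rx": 0.0, "ry": 0.0, "rz": 26.7, "claw": 0.8},
  {"x": 0.275, "y": 0.5626, "z": 0.0, "rx": 0.0, "ry": 0.0, "rz": 26.7, "claw": 0.8},
  {"x": 0.275, "y": 0.5626, "z": 0.0, "rx": 0.0, "ry": 0.0, "rz": 26.7, "claw": 0.8},
  {"x": 0.275, "y": 0.5626, "z": 0.0, "rx": 0.0, "ry": 0.0, "rz": 26.7, "claw": 0.8},
  {"x": 0.275, "y": 0.5626, "z": 0.0, "rx": 0.0, "ry": 0.0, "rz": 26.7, "claw": 0.8},
  {"x": 0.275, "y": 0.5626, "z": 0.0, "rx": 0.0, "ry": 0.0, "rz": 26.7, "claw": 0.8},
  {"x": 0.275, "y": 0.5626, "z": 0.0, "rx": 0.0, "ry": 0.0, "rz": 26.7, "claw": 0.8},
  {"x": 0.275, "y": 0.5626, "z": 0.0, "rx": 0.0, "ry": 0.0, "rz": 26.7, "claw": 0.8},
])

```text
time: 2.55
ee_pos: [540.1, 162.5, 219.7]
tool_rot: [0.749, 0.662, 0.0, 0.0]
contact_force: [1.5, -0.4, -0.2]
width: 0.801
```

```bash
python3 g.py 595.6 275.2 130 -7.1
```

```text
t 2.55 pos [540.1 162.5 219.7] jaw -7.05 width 73.7mm F [ 1.5 -0.4 -0.2]
shift m [ 0.0555  0.1127 -0.0897] rot [ 0.    0.05 -0.05]
```

Request:
apply_moves([
  {"x": 0.0555, "y": 0.1127, "z": 0.0, "rx": 0.0, "ry": 0.0, "rz": 0.0, "claw": 0.8},
  {"x": 0.0555, "y": 0.1127, "z": 0.0, "rx": 0.0, "ry": 0.0, "rz": 0.0, "claw": 0.8},
  {"x": 0.0555, "y": 0.1127, "z": 0.0, "rx": 0.0, "ry": 0.0, "rz": 0.0, "claw": 0.8},
  {"x": 0.0555, "y": 0.1127, "z": -0.04, "rx": 0.0, "ry": 0.0, "rz": 0.0, "claw": 0.8},
  {"x": 0.0555, "y": 0.1127, "z": -0.08, "rx": 0.0, "ry": 0.0, "rz": 0.0, "claw": 0.8},
])

```text
time: 3.05
ee_pos: [596.4, 276.7, 139.3]
tool_rot: [0.749, 0.663, 0.002, 0.001]
contact_force: [1.2, 0.1, -1.0]
width: 0.802
```

```bash
python3 g.py 595.6 275.2 54 -7.1; python3 - <<'E'
from h import *
for cam in ("wrist","side"):
    p,d=r.camera(cam);cv2.imwrite(f"pics/{cam}2.png",p[:,:,::-1])
E
```

```text
t 3.05 pos [596.4 276.7 139.3] jaw -6.95 width 73.8mm F [ 1.2  0.1 -1. ]
shift m [-0.0008 -0.0015 -0.0853] rot [-0.05  0.21 -0.15]
```

View pics/wrist2.png

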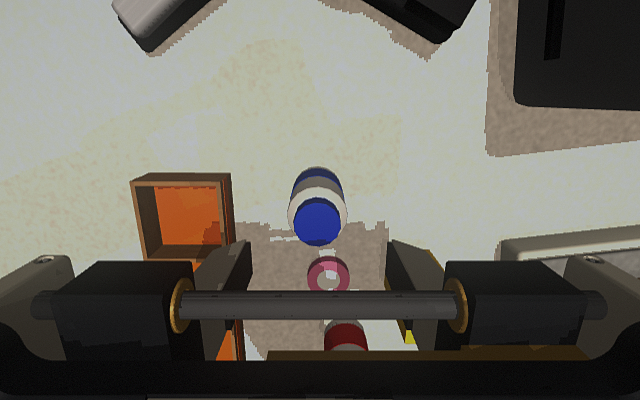

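View pics/side2.png

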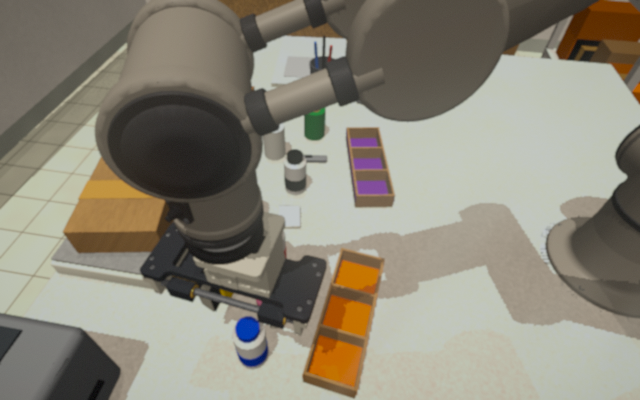

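```bash
python3 - <<'E'
from h import *
def proj(c,P):
    f=200/np.tan(np.radians(c['fov_y']/2));q=np.linalg.inv(c['pose'])@np.r_[P,1]
    return np.round([c['cx']+f*q[0]/-q[2],c['cy']-f*q[1]/-q[2],-q[2]],1)
for n in ("side","wrist"):
    c=r.get_calibration(n);print(n,c['pose'][:3,3])
    for P in ([596.4,276.7,139],[596.4,276.7,125],[596.4,276.7,95],[596.4,276.7,0],[633,272,139],[560,281,139],[633,272,125],[560,281,125]): print(P,proj(c,P))
p,d=r.camera("wrist")
c=r.get_calibration("wrist")
for uv in ((210,300),(235,250),(390,250),(318,222),(318,200),(345,345),(190,280)):
    print(uv,d[uv[1],uv[0]],deproj(d,c,np.array([uv])).round(1))
p,d=r.camera("side");c=r.get_calibration("side")
for uv in ((250,325),(230,290),(275,310),(185,290),(300,320)):
    print('s',uv,deproj(d,c,np.array([uv])).round(1))
E
```

```text
side [476.01302746 490.40706095 601.93543414]
[596.4, 276.7, 139] [241.4 312.2 496. ]
[596.4, 276.7, 125] [242.7 317.3 506.2]
[596.4, 276.7, 95] [245.2 327.4 528.2]
[596.4, 276.7, 0] [252.1 354.6 597.7]
[633, 272, 139] [215.  304.2 503.3]
[560, 281, 139] [268.5 320.2 489. ]
[633, 272, 125] [216.8 309.3 513.5]
[560, 281, 125] [269.2 325.1 499.2]
wrist [604.5949186  356.84247874 297.82149069]
[596.4, 276.7, 139] [324.2 250.4 176. ]
[596.4, 276.7, 125] [324.  239.5 189.3]
[596.4, 276.7, 95] [323.7 220.6 217.8]
[596.4, 276.7, 0] [323.1 183.8 308.1]
[633, 272, 139] [391.9 250.9 175.7]
[560, 281, 139] [257.3 250.4 176.4]
[633, 272, 125] [386.9 240.  189. ]
[560, 281, 125] [261.8 239.5 189.7]
(210, 300) 87.534874 [[569.6 308.3 227. ]]
(235, 250) 160.7547 [[554.8 289.7 156.7]]
(390, 250) 164.35513 [[632.1 278.4 153.2]]
(318, 222) 218.07513 [[594.6 276.6  98.9]]
(318, 200) 215.93954 [[596.4 291.4  96.3]]
(345, 345) 316.09665 [[601.9 123.4  44.9]]
(190, 280) 0.0 []
s (250, 325) [[591.  272.4  95.2]]
s (230, 290) [[656.9 187.7  21.7]]
s (275, 310) [[538.9 312.3 234.1]]
s (185, 290) [[638.6 305.3 230.9]]
s (300, 320) [[511.2 322.  241.9]]
```

Request:
apply_moves([
  {"x": -0.001, "y": -0.0015, "z": -0.04, "rx": 0.0, "ry": 0.0, "rz": 0.0, "claw": 0.8},
  {"x": -0.001, "y": -0.0015, "z": -0.08, "rx": 0.0, "ry": 0.0, "rz": 0.0, "claw": 0.8},
  {"x": -0.001, "y": -0.0015, "z": -0.0855, "rx": 0.0, "ry": 0.0, "rz": 0.0, "claw": 0.8},
  {"x": -0.001, "y": -0.0015, "z": -0.0855, "rx": 0.0, "ry": 0.0, "rz": 0.0, "claw": 0.4},
  {"x": -0.001, "y": -0.0015, "z": -0.0855, "rx": 0.0, "ry": 0.0, "rz": 0.0, "claw": 0.4},
  {"x": -0.001, "y": -0.0015, "z": -0.0855, "rx": 0.0, "ry": 0.0, "rz": 0.0, "claw": 0.4},
  {"x": -0.001, "y": -0.0015, "z": -0.0855, "rx": 0.0, "ry": 0.0, "rz": 0.0, "claw": 0.4},
  {"x": -0.001, "y": -0.0015, "z": -0.0855, "rx": 0.0, "ry": 0.0, "rz": 0.0, "claw": 0.4},
], newtons=20)

```text
time: 4.05
ee_pos: [595.6, 274.0, 56.5]
tool_rot: [0.749, 0.662, 0.001, 0.001]
contact_force: [-0.1, 1.2, 6.1]
width: 0.489
```

```bash
python3 g.py 471.3 267.8 150 -7.1
```

```text
t 4.05 pos [595.6 274.   56.5] jaw -7.05 width 45.0mm F [-0.1  1.2  6.1]
shift m [-0.1243 -0.0062  0.0935] rot [-0.04  0.16 -0.05]
```

Request:
apply_moves([
  {"x": 0.0, "y": 0.0, "z": 0.03, "rx": 0.0, "ry": 0.0, "rz": 0.0, "claw": 0.4},
  {"x": 0.0, "y": 0.0, "z": 0.06, "rx": 0.0, "ry": 0.0, "rz": 0.0, "claw": 0.4},
  {"x": 0.0, "y": 0.0, "z": 0.06, "rx": 0.0, "ry": 0.0, "rz": 0.0, "claw": 0.4},
])

```text
time: 4.35
ee_pos: [598.1, 274.9, 121.6]
tool_rot: [0.749, 0.662, 0.005, 0.002]
contact_force: [0.3, -0.9, -0.8]
width: 0.489
```

```bash
python3 g.py 471.3 267.8 116 -7.1; python3 - <<'E'
from h import *
for cam in ("wrist","side"):
    p,d=r.camera(cam);cv2.imwrite(f"pics/{cam}3.png",p[:,:,::-1])
E
```

```text
t 4.35 pos [598.1 274.9 121.6] jaw -7.05 width 45.0mm F [ 0.3 -0.9 -0.8]
shift m [-0.1268 -0.0071 -0.0056] rot [-0.2   0.65 -0.05]
```

View pics/wrist3.png

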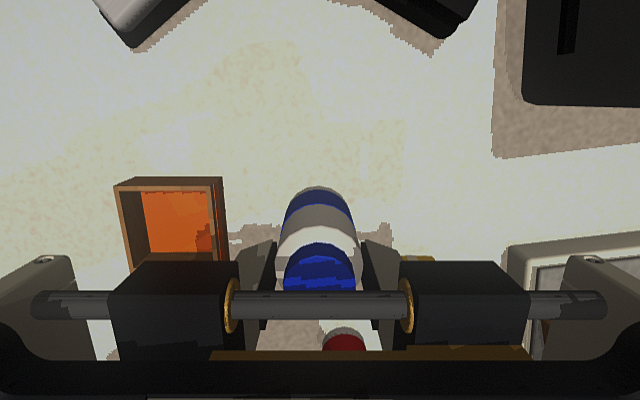

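View pics/side3.png

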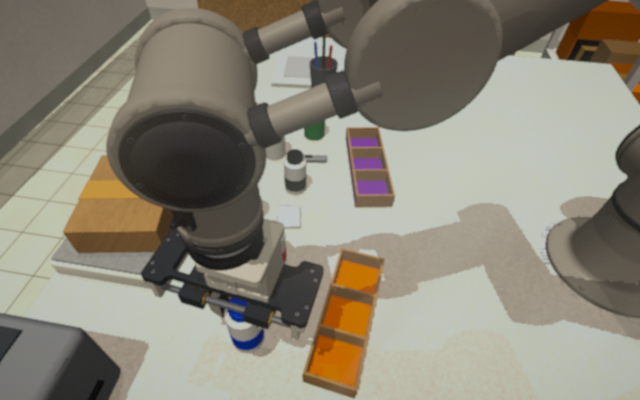

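Request:
apply_moves([
  {"x": -0.04, "y": -0.002, "z": 0.0, "rx": 0.0, "ry": 0.0, "rz": 0.0, "claw": 0.4},
  {"x": -0.08, "y": -0.005, "z": 0.0, "rx": 0.0, "ry": 0.0, "rz": 0.0, "claw": 0.4},
  {"x": -0.115, "y": -0.007, "z": 0.0, "rx": -0.2, "ry": 0.6, "rz": 0.0, "claw": 0.4},
  {"x": -0.127, "y": -0.007, "z": -0.005, "rx": -0.2, "ry": 0.6, "rz": 0.0, "claw": 0.4},
  {"x": -0.127, "y": -0.007, "z": -0.005, "rx": -0.2, "ry": 0.6, "rz": 0.0, "claw": 0.4},
  {"x": -0.127, "y": -0.007, "z": -0.005, "rx": -0.2, "ry": 0.6, "rz": 0.0, "claw": 0.4},
])

```text
time: 5.05
ee_pos: [468.8, 267.0, 111.2]
tool_rot: [0.749, 0.662, -0.004, -0.001]
contact_force: [0.5, 0.1, -2.5]
width: 0.488
```

```bash
python3 g.py 471.3 267.8 61 -7.1; python3 - <<'E'
from h import *
for cam in ("wrist",):
    p,d=r.camera(cam);cv2.imwrite(f"pics/{cam}4.png",p[:,:,::-1])
E
```

```text
t 5.05 pos [468.8 267.  111.2] jaw -7.04 width 44.9mm F [ 0.5  0.1 -2.5]
shift m [ 0.0025  0.0008 -0.0502] rot [ 0.17 -0.44 -0.06]
```

View pics/wrist4.png

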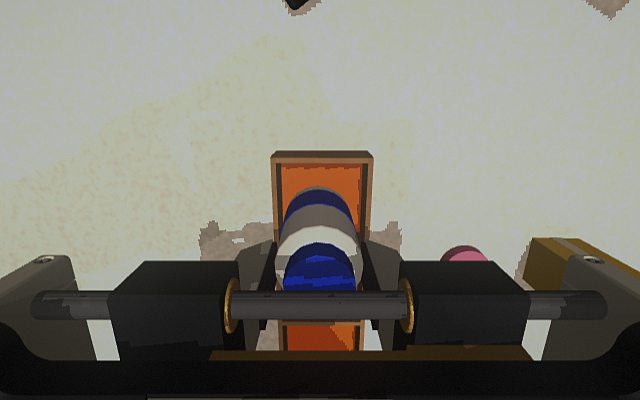

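Request:
apply_moves([
  {"x": 0.0025, "y": 0.001, "z": -0.02, "rx": 0.2, "ry": -0.4, "rz": 0.0, "claw": 0.4},
  {"x": 0.0025, "y": 0.001, "z": -0.035, "rx": 0.2, "ry": -0.4, "rz": 0.0, "claw": 0.4},
  {"x": 0.0025, "y": 0.001, "z": -0.045, "rx": 0.2, "ry": -0.4, "rz": 0.0, "claw": 0.4},
  {"x": 0.0025, "y": 0.001, "z": -0.047, "rx": 0.2, "ry": -0.4, "rz": 0.0, "claw": 0.4},
  {"x": 0.0025, "y": 0.001, "z": -0.05, "rx": 0.2, "ry": -0.4, "rz": 0.0, "claw": 0.4},
  {"x": 0.0025, "y": 0.001, "z": -0.05, "rx": 0.2, "ry": -0.4, "rz": 0.0, "claw": 0.4},
  {"x": 0.0025, "y": 0.001, "z": -0.05, "rx": 0.2, "ry": -0.4, "rz": 0.0, "claw": 0.4},
])

```text
time: 5.8
ee_pos: [472.3, 268.2, 61.9]
tool_rot: [0.749, 0.662, 0.001, -0.0]
contact_force: [-0.5, -0.1, -2.1]
width: 0.492
```

```bash
python3 g.py 471.3 267.8 61 -7.1
```

```text
t 5.80 pos [472.3 268.2  61.9] jaw -7.07 width 45.3mm F [-0.5 -0.1 -2.1]
shift m [-0.001  -0.0004 -0.0009] rot [-0.07  0.06 -0.03]
```

Request:
apply_moves([
  {"x": -0.001, "y": 0.0, "z": -0.0015, "rx": 0.0, "ry": 0.0, "rz": 0.0, "claw": 0.4},
  {"x": -0.001, "y": 0.0, "z": -0.002, "rx": 0.0, "ry": 0.0, "rz": 0.0, "claw": 0.4},
  {"x": -0.001, "y": 0.0, "z": -0.002, "rx": 0.0, "ry": 0.0, "rz": 0.0, "claw": 0.4},
])

```text
time: 6.1
ee_pos: [471.5, 268.4, 60.6]
tool_rot: [0.749, 0.662, 0.001, 0.0]
contact_force: [-1.0, 0.2, 3.1]
width: 0.491
```

Request:
apply_moves([
  {"x": 0.0, "y": 0.0, "z": 0.0, "rx": 0.0, "ry": 0.0, "rz": 0.0, "claw": 0.75},
  {"x": 0.0, "y": 0.0, "z": 0.0, "rx": 0.0, "ry": 0.0, "rz": 0.0, "claw": 0.75},
  {"x": 0.0, "y": 0.0, "z": 0.0, "rx": 0.0, "ry": 0.0, "rz": 0.0, "claw": 0.75},
  {"x": 0.0, "y": 0.0, "z": 0.03, "rx": 0.0, "ry": 0.0, "rz": 0.0, "claw": 0.75},
  {"x": 0.0, "y": 0.0, "z": 0.07, "rx": 0.0, "ry": 0.0, "rz": 0.0, "claw": 0.8},
  {"x": 0.0, "y": 0.0, "z": 0.1, "rx": 0.0, "ry": 0.0, "rz": 0.0, "claw": 0.8},
])

```text
time: 6.7
ee_pos: [471.9, 268.5, 162.4]
tool_rot: [0.749, 0.662, 0.002, 0.0]
contact_force: [0.5, 0.2, 0.2]
width: 0.798
```

```bash
python3 g.py 670.5 -187.7 140 -7.1;python3 - <<'E'
from h import *
p,d=r.camera("wrist");cv2.imwrite(f"pics/w5.png",p[:,:,::-1])
E
```

```text
t 6.70 pos [471.9 268.5 162.4] jaw -7.06 width 73.4mm F [0.5 0.2 0.2]
shift m [ 0.1986 -0.4562 -0.0224] rot [-0.12  0.18 -0.04]
```

View pics/w5.png

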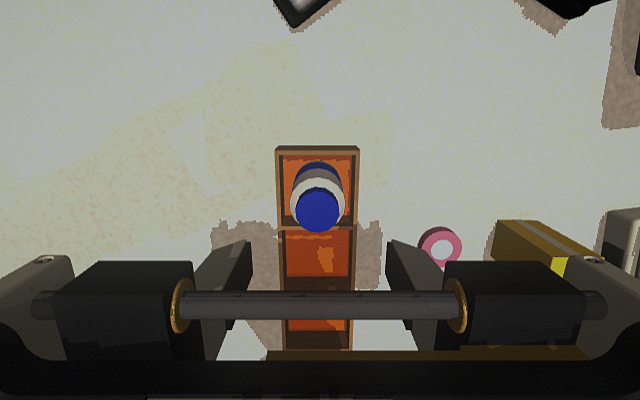

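Request:
apply_moves([
  {"x": 0.1986, "y": -0.456, "z": 0.0, "rx": 0.0, "ry": 0.0, "rz": 0.0, "claw": 0.82},
  {"x": 0.1986, "y": -0.456, "z": 0.0, "rx": 0.0, "ry": 0.0, "rz": 0.0, "claw": 0.82},
  {"x": 0.1986, "y": -0.456, "z": 0.0, "rx": 0.0, "ry": 0.0, "rz": 0.0, "claw": 0.82},
  {"x": 0.1986, "y": -0.456, "z": 0.0, "rx": 0.0, "ry": 0.0, "rz": 0.0, "claw": 0.82},
  {"x": 0.1986, "y": -0.456, "z": 0.0, "rx": 0.0, "ry": 0.0, "rz": 0.0, "claw": 0.82},
  {"x": 0.1986, "y": -0.456, "z": 0.0, "rx": 0.0, "ry": 0.0, "rz": 0.0, "claw": 0.82},
  {"x": 0.1986, "y": -0.456, "z": 0.0, "rx": 0.0, "ry": 0.0, "rz": 0.0, "claw": 0.82},
  {"x": 0.1986, "y": -0.456, "z": 0.0, "rx": 0.0, "ry": 0.0, "rz": 0.0, "claw": 0.82},
  {"x": 0.1986, "y": -0.456, "z": 0.0, "rx": 0.0, "ry": 0.0, "rz": 0.0, "claw": 0.82},
  {"x": 0.1986, "y": -0.456, "z": 0.0, "rx": 0.0, "ry": 0.0, "rz": 0.0, "claw": 0.82},
])

```text
time: 7.75
ee_pos: [673.2, -188.8, 166.9]
tool_rot: [0.749, 0.662, 0.006, 0.002]
contact_force: [0.3, 0.5, 0.8]
width: 0.821
```

Request:
apply_moves([
  {"x": 0.0, "y": 0.0, "z": 0.0, "rx": 0.0, "ry": 0.0, "rz": 0.0, "claw": 0.82},
])

```text
time: 7.85
ee_pos: [673.9, -195.1, 165.2]
tool_rot: [0.751, 0.66, 0.005, 0.002]
contact_force: [0.0, 0.3, -0.1]
width: 0.82
```

```bash
python3 g.py 670.5 -187.7 54 -7.1;python3 - <<'E'
from h import *
p,d=r.camera("wrist");cv2.imwrite(f"pics/w6.png",p[:,:,::-1])
c=r.get_calibration("wrist")
v,u=np.mgrid[0:400,0:640];P=deproj(d,c,np.c_[u.ravel(),v.ravel()])
m=(abs(P[:,0]-671)<45)&(abs(P[:,1]+188)<45)&(P[:,2]>74)&(P[:,2]<88)
rc=cv2.minEnclosingCircle(P[m][:,:2].astype(np.float32));print(rc,m.sum())
E
```

```text
t 7.85 pos [ 673.9 -195.1  165.2] jaw -7.40 width 75.4mm F [ 0.   0.3 -0.1]
shift m [-0.0034  0.0074 -0.1112] rot [-0.19  0.61  0.3 ]
((671.408935546875, -186.5994873046875), 25.064708709716797) 2827
```

View pics/w6.png

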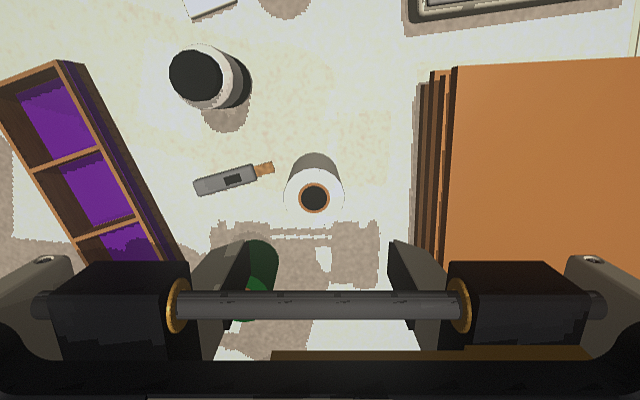

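Request:
apply_moves([
  {"x": -0.003, "y": 0.008, "z": 0.0, "rx": -0.2, "ry": 0.6, "rz": 0.3, "claw": 0.82},
  {"x": -0.003, "y": 0.008, "z": -0.03, "rx": -0.2, "ry": 0.6, "rz": 0.3, "claw": 0.82},
  {"x": -0.003, "y": 0.008, "z": -0.065, "rx": -0.2, "ry": 0.6, "rz": 0.3, "claw": 0.82},
  {"x": -0.003, "y": 0.008, "z": -0.1, "rx": -0.2, "ry": 0.6, "rz": 0.3, "claw": 0.82},
  {"x": -0.003, "y": 0.008, "z": -0.111, "rx": -0.2, "ry": 0.6, "rz": 0.3, "claw": 0.82},
  {"x": -0.003, "y": 0.008, "z": -0.111, "rx": -0.2, "ry": 0.6, "rz": 0.3, "claw": 0.82},
])

```text
time: 8.5
ee_pos: [669.0, -182.4, 52.6]
tool_rot: [0.748, 0.663, -0.001, -0.003]
contact_force: [-0.2, -0.6, -0.2]
width: 0.819
```

```bash
python3 g.py 671 -187 54 -7.1
```

```text
t 8.50 pos [ 669.  -182.4   52.6] jaw -6.92 width 75.3mm F [-0.2 -0.6 -0.2]
shift m [ 0.002  -0.0046  0.0014] rot [-0.18 -0.28 -0.18]
```

Request:
apply_moves([
  {"x": 0.002, "y": -0.0046, "z": 0.0014, "rx": -0.2, "ry": -0.3, "rz": -0.2, "claw": 0.82},
  {"x": 0.002, "y": -0.0046, "z": 0.0014, "rx": -0.2, "ry": -0.3, "rz": -0.2, "claw": 0.82},
  {"x": 0.002, "y": -0.0046, "z": 0.0014, "rx": -0.2, "ry": -0.3, "rz": -0.2, "claw": 0.4},
  {"x": 0.002, "y": -0.0046, "z": 0.0014, "rx": -0.2, "ry": -0.3, "rz": -0.2, "claw": 0.4},
  {"x": 0.002, "y": -0.0046, "z": 0.0014, "rx": -0.2, "ry": -0.3, "rz": -0.2, "claw": 0.4},
  {"x": 0.002, "y": -0.0046, "z": 0.0014, "rx": -0.2, "ry": -0.3, "rz": -0.2, "claw": 0.4},
  {"x": 0.002, "y": -0.0046, "z": 0.0014, "rx": -0.2, "ry": -0.3, "rz": -0.2, "claw": 0.4},
], newtons=20)

```text
time: 9.2
ee_pos: [671.2, -187.1, 54.3]
tool_rot: [0.75, 0.662, 0.0, 0.0]
contact_force: [0.2, 0.2, 1.6]
width: 0.537
```

```bash
python3 g.py 462.1 194.4 165 -7.1
```

```text
t 9.20 pos [ 671.2 -187.1   54.3] jaw -7.12 width 49.4mm F [0.2 0.2 1.6]
shift m [-0.2091  0.3815  0.1107] rot [0.03 0.05 0.02]
```

Request:
apply_moves([
  {"x": 0.0, "y": 0.0, "z": 0.03, "rx": 0.0, "ry": 0.0, "rz": 0.0, "claw": 0.4},
  {"x": 0.0, "y": 0.0, "z": 0.075, "rx": 0.0, "ry": 0.0, "rz": 0.0, "claw": 0.4},
  {"x": 0.0, "y": 0.0, "z": 0.115, "rx": 0.0, "ry": 0.0, "rz": 0.0, "claw": 0.4},
  {"x": -0.023, "y": 0.042, "z": 0.12, "rx": 0.0, "ry": 0.0, "rz": 0.0, "claw": 0.4},
  {"x": -0.045, "y": 0.083, "z": 0.12, "rx": 0.0, "ry": 0.0, "rz": 0.0, "claw": 0.4},
  {"x": -0.068, "y": 0.125, "z": 0.12, "rx": 0.0, "ry": 0.0, "rz": 0.0, "claw": 0.4},
  {"x": -0.092, "y": 0.167, "z": 0.12, "rx": 0.0, "ry": 0.0, "rz": 0.0, "claw": 0.4},
  {"x": -0.114, "y": 0.208, "z": 0.12, "rx": 0.0, "ry": 0.0, "rz": 0.0, "claw": 0.4},
  {"x": -0.137, "y": 0.25, "z": 0.12, "rx": 0.0, "ry": 0.0, "rz": 0.0, "claw": 0.4},
  {"x": -0.16, "y": 0.29, "z": 0.12, "rx": 0.0, "ry": 0.0, "rz": 0.0, "claw": 0.4},
])

```text
time: 10.2
ee_pos: [509.8, 104.4, 174.2]
tool_rot: [0.75, 0.662, 0.0, 0.0]
contact_force: [-0.1, 0.1, -1.0]
width: 0.539
```

```bash
python3 g.py 462.1 194.4 165 -7.1
```

```text
t 10.20 pos [509.8 104.4 174.2] jaw -7.14 width 49.6mm F [-0.1  0.1 -1. ]
shift m [-0.0477  0.09   -0.0092] rot [0.02 0.03 0.04]
```

Request:
apply_moves([
  {"x": -0.022, "y": 0.042, "z": 0.0, "rx": 0.0, "ry": 0.0, "rz": 0.0, "claw": 0.4},
  {"x": -0.042, "y": 0.078, "z": 0.0, "rx": 0.0, "ry": 0.0, "rz": 0.0, "claw": 0.4},
  {"x": -0.0477, "y": 0.09, "z": 0.0, "rx": 0.0, "ry": 0.0, "rz": 0.0, "claw": 0.4},
  {"x": -0.0477, "y": 0.09, "z": -0.01, "rx": 0.0, "ry": 0.0, "rz": 0.0, "claw": 0.4},
  {"x": -0.0477, "y": 0.09, "z": -0.04, "rx": 0.0, "ry": 0.0, "rz": 0.0, "claw": 0.4},
  {"x": -0.0477, "y": 0.09, "z": -0.06, "rx": 0.0, "ry": 0.0, "rz": 0.0, "claw": 0.4},
  {"x": -0.0477, "y": 0.09, "z": -0.06, "rx": 0.0, "ry": 0.0, "rz": 0.0, "claw": 0.4},
])

```text
time: 10.9
ee_pos: [460.8, 192.5, 111.1]
tool_rot: [0.75, 0.661, -0.003, -0.001]
contact_force: [-0.4, -0.3, -0.6]
width: 0.535
```

```bash
python3 g.py 462.1 194.4 59 -7.1
```

```text
t 10.90 pos [460.8 192.5 111.1] jaw -7.22 width 49.2mm F [-0.4 -0.3 -0.6]
shift m [ 0.0013  0.0019 -0.0521] rot [ 0.14 -0.32  0.12]
```

Request:
apply_moves([
  {"x": 0.001, "y": 0.002, "z": -0.015, "rx": 0.0, "ry": 0.0, "rz": 0.0, "claw": 0.4},
  {"x": 0.001, "y": 0.002, "z": -0.035, "rx": 0.1, "ry": -0.2, "rz": 0.0, "claw": 0.4},
  {"x": 0.001, "y": 0.002, "z": -0.045, "rx": 0.1, "ry": -0.2, "rz": 0.0, "claw": 0.4},
  {"x": 0.001, "y": 0.002, "z": -0.05, "rx": 0.1, "ry": -0.2, "rz": 0.0, "claw": 0.4},
  {"x": 0.001, "y": 0.002, "z": -0.052, "rx": 0.1, "ry": -0.2, "rz": 0.0, "claw": 0.4},
  {"x": 0.001, "y": 0.002, "z": -0.053, "rx": 0.1, "ry": -0.2, "rz": 0.0, "claw": 0.4},
  {"x": 0.001, "y": 0.002, "z": -0.053, "rx": 0.1, "ry": -0.2, "rz": 0.0, "claw": 0.4},
])

```text
time: 11.6
ee_pos: [462.2, 194.6, 58.6]
tool_rot: [0.75, 0.661, -0.0, -0.0]
contact_force: [-0.3, 0.0, -1.5]
width: 0.54
```

Request:
apply_moves([
  {"x": 0.0, "y": 0.0, "z": -0.001, "rx": 0.0, "ry": 0.0, "rz": 0.0, "claw": 0.4},
  {"x": 0.0, "y": 0.0, "z": -0.001, "rx": 0.0, "ry": 0.0, "rz": 0.0, "claw": 0.4},
  {"x": 0.0, "y": 0.0, "z": -0.0005, "rx": 0.0, "ry": 0.0, "rz": 0.0, "claw": 0.78},
  {"x": 0.0, "y": 0.0, "z": 0.0, "rx": 0.0, "ry": 0.0, "rz": 0.0, "claw": 0.78},
  {"x": 0.0, "y": 0.0, "z": 0.0, "rx": 0.0, "ry": 0.0, "rz": 0.0, "claw": 0.78},
  {"x": 0.0, "y": 0.0, "z": 0.03, "rx": 0.0, "ry": 0.0, "rz": 0.0, "claw": 0.78},
  {"x": 0.0, "y": 0.0, "z": 0.07, "rx": 0.0, "ry": 0.0, "rz": 0.0, "claw": 0.78},
  {"x": 0.0, "y": 0.0, "z": 0.1, "rx": 0.0, "ry": 0.0, "rz": 0.0, "claw": 0.78},
  {"x": 0.0, "y": 0.0, "z": 0.1, "rx": 0.0, "ry": 0.0, "rz": 0.0, "claw": 0.78},
])

```text
time: 12.5
ee_pos: [464.7, 195.3, 162.8]
tool_rot: [0.75, 0.661, 0.003, 0.002]
contact_force: [-0.1, 0.4, -0.5]
width: 0.781
```

```bash
python3 g.py 678.3 177.5 160 -8;python3 - <<'E'
from h import *
p,d=r.camera("wrist");cv2.imwrite(f"pics/w7.png",p[:,:,::-1])
E
```

```text
t 12.50 pos [464.7 195.3 162.8] jaw -7.21 width 71.9mm F [-0.1  0.4 -0.5]
shift m [ 0.2136 -0.0178 -0.0028] rot [-0.09  0.42 -0.79]
```

View pics/w7.png

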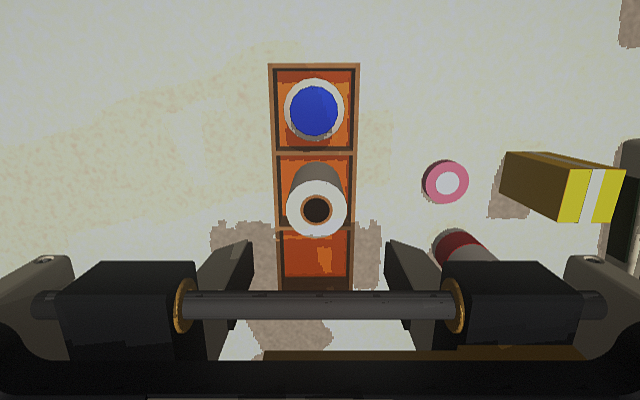

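Request:
apply_moves([
  {"x": 0.045, "y": -0.004, "z": 0.0, "rx": 0.0, "ry": 0.0, "rz": -0.8, "claw": 0.75},
  {"x": 0.09, "y": -0.008, "z": 0.0, "rx": 0.0, "ry": 0.0, "rz": -0.8, "claw": 0.75},
  {"x": 0.135, "y": -0.012, "z": 0.0, "rx": 0.0, "ry": 0.0, "rz": -0.8, "claw": 0.75},
  {"x": 0.175, "y": -0.015, "z": 0.0, "rx": 0.0, "ry": 0.0, "rz": -0.8, "claw": 0.75},
  {"x": 0.205, "y": -0.0178, "z": 0.0, "rx": 0.0, "ry": 0.0, "rz": -0.8, "claw": 0.75},
  {"x": 0.2136, "y": -0.0178, "z": 0.0, "rx": 0.0, "ry": 0.4, "rz": -0.8, "claw": 0.75},
  {"x": 0.2136, "y": -0.0178, "z": 0.0, "rx": 0.0, "ry": 0.4, "rz": -0.8, "claw": 0.75},
  {"x": 0.2136, "y": -0.0178, "z": 0.0, "rx": 0.0, "ry": 0.4, "rz": -0.8, "claw": 0.75},
])

```text
time: 13.35
ee_pos: [676.0, 177.1, 158.7]
tool_rot: [0.755, 0.656, -0.002, -0.002]
contact_force: [-0.0, 0.4, 0.1]
width: 0.75
```

```bash
python3 g.py 678.3 177.5 60 -8;python3 - <<'E'
from h import *
p,d=r.camera("wrist");cv2.imwrite(f"pics/w8.png",p[:,:,::-1])
c=r.get_calibration("wrist")
v,u=np.mgrid[0:400,0:640];P=deproj(d,c,np.c_[u.ravel(),v.ravel()])
m=(abs(P[:,0]-678)<45)&(abs(P[:,1]-177)<45)&(P[:,2]>82)&(P[:,2]<96)
print(cv2.minAreaRect(P[m][:,:2].astype(np.float32)),m.sum(),P[m][:,2].mean())
m=(P[:,0]>740)&(P[:,1]>100)&(P[:,1]<260)&(P[:,2]>90)&(P[:,2]<120)&(P[:,0]<800)
print(m.sum(),P[m].min(0) if m.any() else 0)
E
```

```text
t 13.35 pos [676.  177.1 158.7] jaw -8.01 width 69.0mm F [-0.   0.4  0.1]
shift m [ 0.0023  0.0004 -0.0987] rot [-0.02 -0.37  0.01]
((678.9014892578125, 177.32420349121094), (45.109859466552734, 44.093162536621094), 81.87777709960938) 3148 88.37258284886437
986 [783.5007659  118.7123544   90.04737758]
```

View pics/w8.png

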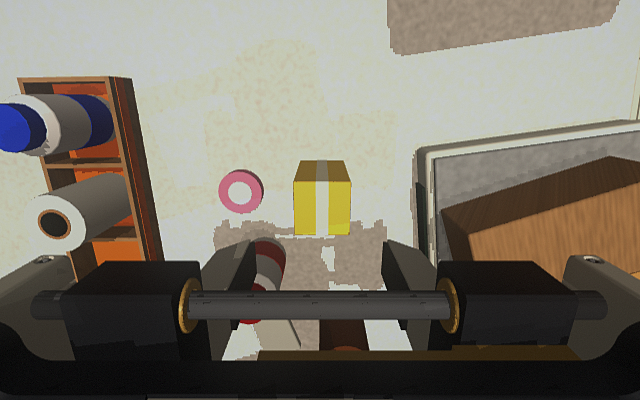

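Request:
apply_moves([
  {"x": 0.0025, "y": 0.0004, "z": -0.03, "rx": 0.0, "ry": 0.0, "rz": 0.0, "claw": 0.75},
  {"x": 0.0025, "y": 0.0004, "z": -0.065, "rx": 0.0, "ry": -0.3, "rz": 0.0, "claw": 0.75},
  {"x": 0.0025, "y": 0.0004, "z": -0.09, "rx": 0.0, "ry": -0.3, "rz": 0.0, "claw": 0.75},
  {"x": 0.0025, "y": 0.0004, "z": -0.099, "rx": 0.0, "ry": -0.3, "rz": 0.0, "claw": 0.75},
  {"x": 0.0025, "y": 0.0004, "z": -0.099, "rx": 0.0, "ry": -0.3, "rz": 0.0, "claw": 0.6},
  {"x": 0.0025, "y": 0.0004, "z": -0.099, "rx": 0.0, "ry": -0.3, "rz": 0.0, "claw": 0.4},
  {"x": 0.0025, "y": 0.0004, "z": -0.099, "rx": 0.0, "ry": -0.3, "rz": 0.0, "claw": 0.4},
  {"x": 0.0025, "y": 0.0004, "z": -0.099, "rx": 0.0, "ry": -0.3, "rz": 0.0, "claw": 0.4},
  {"x": 0.0025, "y": 0.0004, "z": -0.099, "rx": 0.0, "ry": -0.3, "rz": 0.0, "claw": 0.4},
], newtons=18)

```text
time: 14.3
ee_pos: [679.2, 177.9, 62.2]
tool_rot: [0.755, 0.656, 0.001, 0.0]
contact_force: [-0.7, 0.3, 6.3]
width: 0.479
```

```bash
python3 g.py 452.9 121 165 -7.1
```

```text
t 14.30 pos [679.2 177.9  62.2] jaw -7.99 width 44.0mm F [-0.7  0.3  6.3]
shift m [-0.2263 -0.0569  0.1028] rot [-0.06  0.13  0.89]
```

Request:
apply_moves([
  {"x": 0.0, "y": 0.0, "z": 0.03, "rx": 0.0, "ry": 0.0, "rz": 0.0, "claw": 0.4},
  {"x": 0.0, "y": 0.0, "z": 0.07, "rx": 0.0, "ry": 0.0, "rz": 0.0, "claw": 0.4},
  {"x": 0.0, "y": 0.0, "z": 0.11, "rx": 0.0, "ry": 0.0, "rz": 0.0, "claw": 0.4},
  {"x": -0.04, "y": -0.01, "z": 0.12, "rx": 0.0, "ry": 0.0, "rz": 0.9, "claw": 0.4},
  {"x": -0.085, "y": -0.021, "z": 0.12, "rx": 0.0, "ry": 0.0, "rz": 0.9, "claw": 0.4},
  {"x": -0.13, "y": -0.033, "z": 0.12, "rx": 0.0, "ry": 0.0, "rz": 0.9, "claw": 0.4},
  {"x": -0.175, "y": -0.044, "z": 0.12, "rx": 0.0, "ry": 0.0, "rz": 0.9, "claw": 0.4},
  {"x": -0.21, "y": -0.053, "z": 0.12, "rx": 0.0, "ry": 0.0, "rz": 0.9, "claw": 0.4},
  {"x": -0.2263, "y": -0.057, "z": 0.11, "rx": 0.0, "ry": 0.0, "rz": 0.9, "claw": 0.4},
  {"x": -0.2263, "y": -0.057, "z": 0.09, "rx": 0.0, "ry": 0.0, "rz": 0.9, "claw": 0.4},
])

```text
time: 15.3
ee_pos: [451.6, 120.6, 153.7]
tool_rot: [0.75, 0.662, 0.002, 0.001]
contact_force: [1.1, -1.0, -1.1]
width: 0.482
```

Request:
apply_moves([
  {"x": 0.0, "y": 0.0, "z": -0.02, "rx": 0.0, "ry": 0.0, "rz": 0.0, "claw": 0.4},
  {"x": 0.0, "y": 0.0, "z": -0.02, "rx": 0.0, "ry": 0.0, "rz": 0.0, "claw": 0.4},
])

```text
time: 15.5
ee_pos: [449.8, 120.3, 132.1]
tool_rot: [0.75, 0.662, 0.001, 0.0]
contact_force: [0.3, -0.5, -0.4]
width: 0.479
```

```bash
python3 g.py 452.9 121 66.5 -7.1;python3 - <<'E'
from h import *
p,d=r.camera("wrist");cv2.imwrite(f"pics/w9.png",p[:,:,::-1])
E
```

```text
t 15.50 pos [449.8 120.3 132.1] jaw -7.10 width 44.0mm F [ 0.3 -0.5 -0.4]
shift m [ 0.0031  0.0007 -0.0656] rot [-0.04  0.06  0.  ]
```

View pics/w9.png

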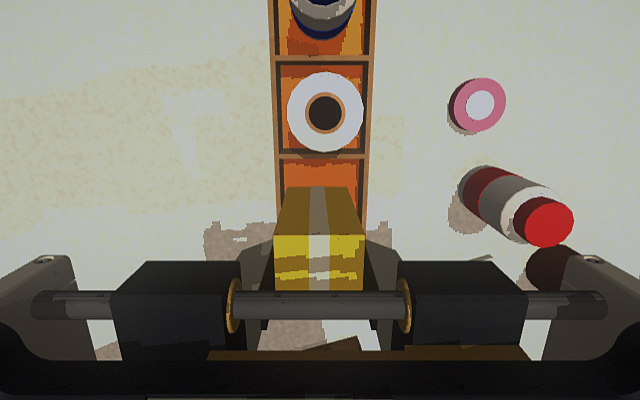

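Request:
apply_moves([
  {"x": 0.003, "y": 0.0007, "z": -0.025, "rx": 0.0, "ry": 0.0, "rz": 0.0, "claw": 0.4},
  {"x": 0.003, "y": 0.0007, "z": -0.045, "rx": 0.0, "ry": 0.0, "rz": 0.0, "claw": 0.4},
  {"x": 0.003, "y": 0.0007, "z": -0.058, "rx": 0.0, "ry": 0.0, "rz": 0.0, "claw": 0.4},
  {"x": 0.003, "y": 0.0007, "z": -0.063, "rx": 0.0, "ry": 0.0, "rz": 0.0, "claw": 0.4},
  {"x": 0.003, "y": 0.0007, "z": -0.065, "rx": 0.0, "ry": 0.0, "rz": 0.0, "claw": 0.4},
  {"x": 0.003, "y": 0.0007, "z": -0.066, "rx": 0.0, "ry": 0.0, "rz": 0.0, "claw": 0.4},
  {"x": 0.003, "y": 0.0007, "z": -0.066, "rx": 0.0, "ry": 0.0, "rz": 0.0, "claw": 0.4},
])

```text
time: 16.25
ee_pos: [454.5, 121.2, 68.0]
tool_rot: [0.75, 0.662, 0.002, 0.001]
contact_force: [-0.0, 0.8, -1.7]
width: 0.481
```

Request:
apply_moves([
  {"x": -0.001, "y": 0.0, "z": -0.001, "rx": 0.0, "ry": 0.0, "rz": 0.0, "claw": 0.4},
  {"x": -0.001, "y": 0.0, "z": -0.002, "rx": 0.0, "ry": 0.0, "rz": 0.0, "claw": 0.4},
  {"x": -0.001, "y": 0.0, "z": -0.002, "rx": 0.0, "ry": 0.0, "rz": 0.0, "claw": 0.4},
])

```text
time: 16.55
ee_pos: [453.6, 121.3, 66.2]
tool_rot: [0.75, 0.662, 0.002, 0.001]
contact_force: [0.9, -0.2, -0.3]
width: 0.478
```

Request:
apply_moves([
  {"x": 0.0, "y": 0.0, "z": 0.0, "rx": 0.0, "ry": 0.0, "rz": 0.0, "claw": 0.72},
  {"x": 0.0, "y": 0.0, "z": 0.0, "rx": 0.0, "ry": 0.0, "rz": 0.0, "claw": 0.72},
  {"x": 0.0, "y": 0.0, "z": 0.0, "rx": 0.0, "ry": 0.0, "rz": 0.0, "claw": 0.72},
  {"x": 0.0, "y": 0.0, "z": 0.03, "rx": 0.0, "ry": 0.0, "rz": 0.0, "claw": 0.75},
  {"x": 0.0, "y": 0.0, "z": 0.07, "rx": 0.0, "ry": 0.0, "rz": 0.0, "claw": 0.78},
  {"x": 0.01, "y": -0.003, "z": 0.09, "rx": 0.0, "ry": 0.0, "rz": 0.0, "claw": 0.78},
  {"x": 0.05, "y": -0.007, "z": 0.09, "rx": 0.0, "ry": 0.0, "rz": 6.0, "claw": 0.78},
  {"x": 0.1, "y": -0.013, "z": 0.09, "rx": 0.0, "ry": 0.0, "rz": 13.0, "claw": 0.78},
  {"x": 0.14, "y": -0.018, "z": 0.09, "rx": 0.0, "ry": 0.0, "rz": 18.2, "claw": 0.78},
  {"x": 0.151, "y": -0.02, "z": 0.09, "rx": 0.0, "ry": 0.0, "rz": 18.2, "claw": 0.78},
])

```text
time: 17.55
ee_pos: [608.0, 100.4, 155.6]
tool_rot: [0.635, 0.773, 0.003, 0.002]
contact_force: [0.3, 1.0, -0.6]
width: 0.777
```

Request:
apply_moves([
  {"x": 0.0, "y": 0.0, "z": 0.0, "rx": 0.0, "ry": 0.0, "rz": 0.0, "claw": 0.78},
  {"x": 0.0, "y": 0.0, "z": 0.0, "rx": 0.0, "ry": 0.0, "rz": 0.0, "claw": 0.78},
])

```text
time: 17.75
ee_pos: [607.5, 100.3, 155.0]
tool_rot: [0.635, 0.773, 0.003, 0.001]
contact_force: [0.1, 0.3, -0.6]
width: 0.777
```

```bash
python3 g.py 604.8 101.5 54 11.1;python3 - <<'E'
from h import *
p,d=r.camera("wrist");cv2.imwrite(f"pics/w10.png",p[:,:,::-1])
c=r.get_calibration("wrist")
v,u=np.mgrid[0:400,0:640];P=deproj(d,c,np.c_[u.ravel(),v.ravel()])
m=(abs(P[:,0]-605)<35)&(abs(P[:,1]-101)<35)&(P[:,2]>90)&(P[:,2]<102)
print(cv2.minEnclosingCircle(P[m][:,:2].astype(np.float32)),m.sum())
E
```

```text
t 17.75 pos [607.5 100.3 155. ] jaw 11.17 width 71.5mm F [ 0.1  0.3 -0.6]
shift m [-0.0027  0.0012 -0.101 ] rot [-0.14  0.29 -0.07]
((605.102294921875, 101.49308013916016), 16.89415740966797) 1511
```

View pics/w10.png

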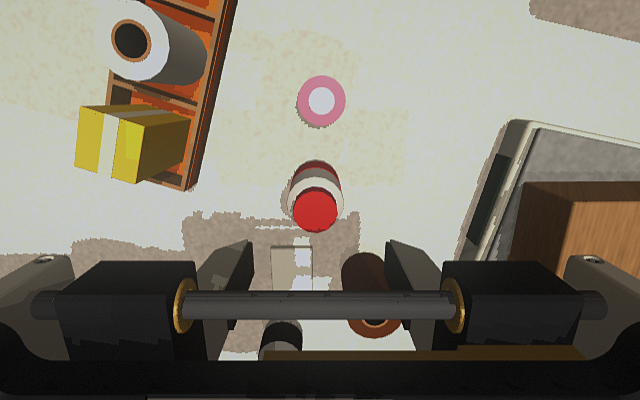

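Request:
apply_moves([
  {"x": -0.0025, "y": 0.0012, "z": -0.03, "rx": -0.1, "ry": 0.3, "rz": 0.0, "claw": 0.78},
  {"x": -0.0025, "y": 0.0012, "z": -0.065, "rx": -0.1, "ry": 0.3, "rz": 0.0, "claw": 0.78},
  {"x": -0.0025, "y": 0.0012, "z": -0.092, "rx": -0.1, "ry": 0.3, "rz": 0.0, "claw": 0.78},
  {"x": -0.0025, "y": 0.0012, "z": -0.1, "rx": -0.1, "ry": 0.3, "rz": 0.0, "claw": 0.78},
  {"x": -0.0025, "y": 0.0012, "z": -0.1, "rx": -0.1, "ry": 0.3, "rz": 0.0, "claw": 0.78},
  {"x": -0.0025, "y": 0.0012, "z": -0.1, "rx": -0.1, "ry": 0.3, "rz": 0.0, "claw": 0.4},
  {"x": -0.0025, "y": 0.0012, "z": -0.1, "rx": -0.1, "ry": 0.3, "rz": 0.0, "claw": 0.4},
  {"x": -0.0025, "y": 0.0012, "z": -0.1, "rx": -0.1, "ry": 0.3, "rz": 0.0, "claw": 0.4},
  {"x": -0.0025, "y": 0.0012, "z": -0.1, "rx": -0.1, "ry": 0.3, "rz": 0.0, "claw": 0.4},
  {"x": -0.0025, "y": 0.0012, "z": -0.1, "rx": -0.1, "ry": 0.3, "rz": 0.0, "claw": 0.4},
], newtons=20)

```text
time: 18.8
ee_pos: [604.9, 101.7, 56.3]
tool_rot: [0.635, 0.773, 0.001, 0.0]
contact_force: [-1.4, -0.4, 4.7]
width: 0.492
```

```bash
python3 g.py 440.9 -98.7 165 11.1
```

```text
t 18.80 pos [604.9 101.7  56.3] jaw 11.18 width 45.3mm F [-1.4 -0.4  4.7]
shift m [-0.164  -0.2004  0.1087] rot [-0.05  0.06 -0.08]
```

Request:
apply_moves([
  {"x": 0.0, "y": 0.0, "z": 0.03, "rx": 0.0, "ry": 0.0, "rz": 0.0, "claw": 0.4},
  {"x": 0.0, "y": 0.0, "z": 0.07, "rx": 0.0, "ry": 0.0, "rz": 0.0, "claw": 0.4},
  {"x": -0.01, "y": -0.012, "z": 0.1, "rx": 0.0, "ry": 0.0, "rz": 0.0, "claw": 0.4},
  {"x": -0.035, "y": -0.043, "z": 0.105, "rx": 0.0, "ry": 0.0, "rz": 0.0, "claw": 0.4},
  {"x": -0.065, "y": -0.08, "z": 0.105, "rx": 0.0, "ry": 0.0, "rz": 0.0, "claw": 0.4},
  {"x": -0.095, "y": -0.117, "z": 0.105, "rx": 0.0, "ry": 0.0, "rz": 0.0, "claw": 0.4},
  {"x": -0.125, "y": -0.153, "z": 0.1, "rx": 0.0, "ry": 0.0, "rz": 0.0, "claw": 0.4},
  {"x": -0.15, "y": -0.183, "z": 0.09, "rx": 0.0, "ry": 0.0, "rz": 0.0, "claw": 0.4},
  {"x": -0.164, "y": -0.2, "z": 0.08, "rx": 0.0, "ry": 0.0, "rz": 0.0, "claw": 0.4},
  {"x": -0.164, "y": -0.2, "z": 0.07, "rx": 0.0, "ry": 0.0, "rz": 0.0, "claw": 0.4},
])

```text
time: 19.8
ee_pos: [439.3, -100.0, 126.0]
tool_rot: [0.636, 0.772, 0.0, -0.0]
contact_force: [-0.5, -0.9, -0.6]
width: 0.491
```

Request:
apply_moves([
  {"x": 0.0, "y": 0.0, "z": -0.01, "rx": 0.0, "ry": 0.0, "rz": 0.0, "claw": 0.4},
  {"x": 0.0, "y": 0.0, "z": -0.01, "rx": 0.0, "ry": 0.0, "rz": 0.0, "claw": 0.4},
])

```text
time: 20.0
ee_pos: [438.7, -99.3, 114.6]
tool_rot: [0.636, 0.772, 0.0, -0.001]
contact_force: [-0.6, 0.2, -1.3]
width: 0.489
```

```bash
python3 g.py 440.9 -98.7 60.5 11.1;python3 - <<'E'
from h import *
p,d=r.camera("wrist");cv2.imwrite(f"pics/w11.png",p[:,:,::-1])
E
```

```text
t 20.00 pos [438.7 -99.3 114.6] jaw 11.01 width 45.0mm F [-0.6  0.2 -1.3]
shift m [ 0.0022  0.0006 -0.0541] rot [-0.1  -0.12  0.09]
```

View pics/w11.png

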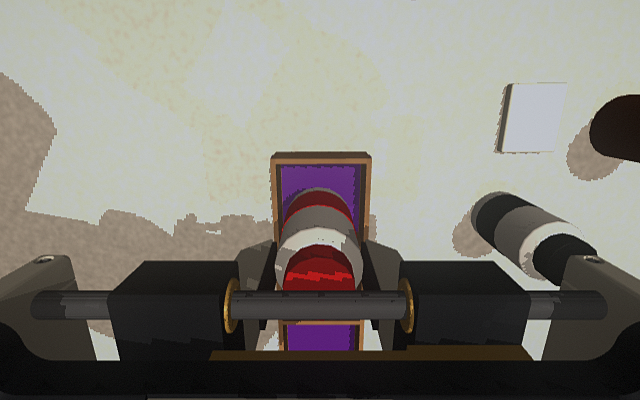

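Request:
apply_moves([
  {"x": 0.002, "y": 0.0006, "z": -0.02, "rx": 0.0, "ry": 0.0, "rz": 0.0, "claw": 0.4},
  {"x": 0.002, "y": 0.0006, "z": -0.037, "rx": 0.0, "ry": 0.0, "rz": 0.0, "claw": 0.4},
  {"x": 0.002, "y": 0.0006, "z": -0.047, "rx": 0.0, "ry": 0.0, "rz": 0.0, "claw": 0.4},
  {"x": 0.002, "y": 0.0006, "z": -0.052, "rx": 0.0, "ry": 0.0, "rz": 0.0, "claw": 0.4},
  {"x": 0.002, "y": 0.0006, "z": -0.054, "rx": 0.0, "ry": 0.0, "rz": 0.0, "claw": 0.4},
  {"x": 0.002, "y": 0.0006, "z": -0.054, "rx": 0.0, "ry": 0.0, "rz": 0.0, "claw": 0.4},
  {"x": 0.002, "y": 0.0006, "z": -0.054, "rx": 0.0, "ry": 0.0, "rz": 0.0, "claw": 0.4},
])

```text
time: 20.75
ee_pos: [441.7, -98.8, 61.8]
tool_rot: [0.636, 0.772, 0.0, -0.0]
contact_force: [0.1, -0.3, -1.6]
width: 0.494
```

Request:
apply_moves([
  {"x": -0.001, "y": 0.0, "z": -0.0015, "rx": 0.0, "ry": 0.0, "rz": 0.0, "claw": 0.4},
  {"x": -0.001, "y": 0.0, "z": -0.0015, "rx": 0.0, "ry": 0.0, "rz": 0.0, "claw": 0.4},
  {"x": -0.001, "y": 0.0, "z": -0.0015, "rx": 0.0, "ry": 0.0, "rz": 0.0, "claw": 0.4},
])

```text
time: 21.05
ee_pos: [440.8, -98.9, 60.5]
tool_rot: [0.636, 0.772, 0.0, -0.0]
contact_force: [-0.9, -0.1, -1.9]
width: 0.493
```

Request:
apply_moves([
  {"x": 0.0, "y": 0.0, "z": 0.0, "rx": 0.0, "ry": 0.0, "rz": 0.0, "claw": 0.75},
  {"x": 0.0, "y": 0.0, "z": 0.0, "rx": 0.0, "ry": 0.0, "rz": 0.0, "claw": 0.75},
  {"x": 0.0, "y": 0.0, "z": 0.0, "rx": 0.0, "ry": 0.0, "rz": 0.0, "claw": 0.75},
  {"x": 0.0, "y": 0.0, "z": 0.03, "rx": 0.0, "ry": 0.0, "rz": 0.0, "claw": 0.78},
  {"x": 0.0, "y": 0.0, "z": 0.07, "rx": 0.0, "ry": 0.0, "rz": 0.0, "claw": 0.82},
  {"x": 0.01, "y": 0.005, "z": 0.1, "rx": 0.0, "ry": 0.0, "rz": 0.0, "claw": 0.82},
  {"x": 0.05, "y": 0.023, "z": 0.1, "rx": 0.0, "ry": 0.0, "rz": 0.0, "claw": 0.82},
  {"x": 0.095, "y": 0.043, "z": 0.1, "rx": 0.0, "ry": 0.0, "rz": 0.0, "claw": 0.82},
  {"x": 0.14, "y": 0.064, "z": 0.1, "rx": 0.0, "ry": 0.0, "rz": 0.0, "claw": 0.82},
  {"x": 0.185, "y": 0.084, "z": 0.1, "rx": 0.0, "ry": 0.0, "rz": 0.0, "claw": 0.82},
])

```text
time: 22.05
ee_pos: [627.4, -13.8, 160.8]
tool_rot: [0.636, 0.772, 0.001, 0.0]
contact_force: [0.4, -0.8, 0.4]
width: 0.821
```

Request:
apply_moves([
  {"x": 0.035, "y": 0.016, "z": 0.0, "rx": 0.0, "ry": 0.0, "rz": 0.0, "claw": 0.82},
  {"x": 0.05, "y": 0.024, "z": 0.0, "rx": 0.0, "ry": 0.0, "rz": 0.0, "claw": 0.82},
  {"x": 0.05, "y": 0.024, "z": 0.0, "rx": 0.0, "ry": 0.0, "rz": 0.0, "claw": 0.82},
  {"x": 0.05, "y": 0.024, "z": 0.0, "rx": 0.0, "ry": 0.0, "rz": 0.0, "claw": 0.82},
])

```text
time: 22.45
ee_pos: [676.7, 10.1, 160.1]
tool_rot: [0.636, 0.772, -0.0, -0.0]
contact_force: [-0.7, -0.4, 0.0]
width: 0.821
```

```bash
python3 g.py 677.8 9 54 11.1;python3 - <<'E'
from h import *
p,d=r.camera("wrist");cv2.imwrite(f"pics/w12.png",p[:,:,::-1])
c=r.get_calibration("wrist")
v,u=np.mgrid[0:400,0:640];P=deproj(d,c,np.c_[u.ravel(),v.ravel()])
m=(abs(P[:,0]-678)<40)&(abs(P[:,1]-9)<40)&(P[:,2]>69)&(P[:,2]<83)
print(cv2.minEnclosingCircle(P[m][:,:2].astype(np.float32)),m.sum())
m=(P[:,0]>720)&(P[:,1]>-60)&(P[:,1]<100)&(P[:,2]>90)&(P[:,2]<120)&(P[:,0]<830)
print(m.sum(),P[m].min(0) if m.any() else 0)
E
```

```text
t 22.45 pos [676.7  10.1 160.1] jaw 11.06 width 75.5mm F [-0.7 -0.4  0. ]
shift m [ 0.0011 -0.0011 -0.1061] rot [-0.03 -0.04  0.04]
((678.2275390625, 7.612321853637695), 25.949554443359375) 2982
6805 [791.79891768  -7.60426969  90.00911294]
```

View pics/w12.png

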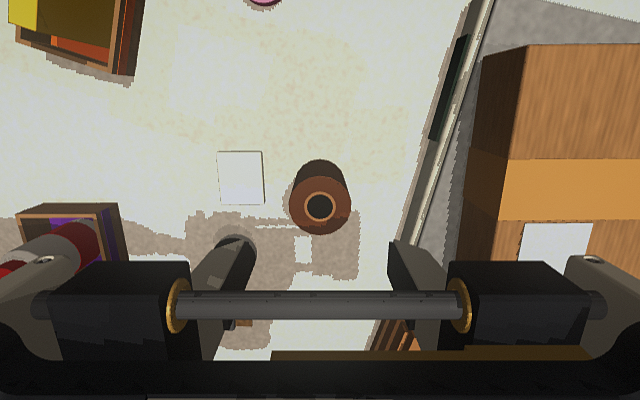

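Request:
apply_moves([
  {"x": 0.001, "y": -0.002, "z": -0.03, "rx": 0.0, "ry": 0.0, "rz": 0.0, "claw": 0.82},
  {"x": 0.001, "y": -0.002, "z": -0.065, "rx": 0.0, "ry": 0.0, "rz": 0.0, "claw": 0.82},
  {"x": 0.001, "y": -0.002, "z": -0.095, "rx": 0.0, "ry": 0.0, "rz": 0.0, "claw": 0.82},
  {"x": 0.001, "y": -0.002, "z": -0.103, "rx": 0.0, "ry": 0.0, "rz": 0.0, "claw": 0.82},
  {"x": 0.001, "y": -0.002, "z": -0.104, "rx": 0.0, "ry": 0.0, "rz": 0.0, "claw": 0.82},
  {"x": 0.001, "y": -0.002, "z": -0.104, "rx": 0.0, "ry": 0.0, "rz": 0.0, "claw": 0.4},
  {"x": 0.001, "y": -0.002, "z": -0.104, "rx": 0.0, "ry": 0.0, "rz": 0.0, "claw": 0.4},
  {"x": 0.001, "y": -0.002, "z": -0.104, "rx": 0.0, "ry": 0.0, "rz": 0.0, "claw": 0.4},
  {"x": 0.001, "y": -0.002, "z": -0.104, "rx": 0.0, "ry": 0.0, "rz": 0.0, "claw": 0.4},
  {"x": 0.001, "y": -0.002, "z": -0.104, "rx": 0.0, "ry": 0.0, "rz": 0.0, "claw": 0.4},
], newtons=20)

```text
time: 23.5
ee_pos: [678.1, 7.7, 57.9]
tool_rot: [0.636, 0.772, 0.001, 0.001]
contact_force: [-1.8, -1.4, 6.0]
width: 0.557
```

```bash
python3 g.py 469.5 -243.9 165 11.1
```

```text
t 23.50 pos [678.1   7.7  57.9] jaw 11.03 width 51.2mm F [-1.8 -1.4  6. ]
shift m [-0.2086 -0.2516  0.1071] rot [-0.01  0.1   0.07]
```

Request:
apply_moves([
  {"x": 0.0, "y": 0.0, "z": 0.03, "rx": 0.0, "ry": 0.0, "rz": 0.0, "claw": 0.4},
  {"x": 0.0, "y": 0.0, "z": 0.07, "rx": 0.0, "ry": 0.0, "rz": 0.0, "claw": 0.4},
  {"x": 0.0, "y": 0.0, "z": 0.11, "rx": 0.0, "ry": 0.0, "rz": 0.0, "claw": 0.4},
  {"x": -0.035, "y": -0.015, "z": 0.13, "rx": 0.0, "ry": 0.0, "rz": 0.0, "claw": 0.4},
  {"x": -0.07, "y": -0.04, "z": 0.13, "rx": 0.0, "ry": 0.0, "rz": 0.0, "claw": 0.4},
  {"x": -0.105, "y": -0.07, "z": 0.13, "rx": 0.0, "ry": 0.0, "rz": 0.0, "claw": 0.4},
  {"x": -0.135, "y": -0.105, "z": 0.13, "rx": 0.0, "ry": 0.0, "rz": 0.0, "claw": 0.4},
  {"x": -0.16, "y": -0.145, "z": 0.13, "rx": 0.0, "ry": 0.0, "rz": 0.0, "claw": 0.4},
  {"x": -0.18, "y": -0.185, "z": 0.13, "rx": 0.0, "ry": 0.0, "rz": 0.0, "claw": 0.4},
  {"x": -0.2, "y": -0.225, "z": 0.125, "rx": 0.0, "ry": 0.0, "rz": 0.0, "claw": 0.4},
])

```text
time: 24.5
ee_pos: [477.2, -218.7, 183.4]
tool_rot: [0.636, 0.772, 0.001, 0.001]
contact_force: [1.0, -0.5, -1.5]
width: 0.557
```

Request:
apply_moves([
  {"x": -0.007, "y": -0.02, "z": -0.02, "rx": 0.0, "ry": 0.0, "rz": 0.0, "claw": 0.4},
  {"x": -0.009, "y": -0.025, "z": -0.05, "rx": 0.0, "ry": 0.0, "rz": 0.0, "claw": 0.4},
  {"x": -0.009, "y": -0.025, "z": -0.065, "rx": 0.0, "ry": 0.0, "rz": 0.0, "claw": 0.4},
  {"x": -0.009, "y": -0.025, "z": -0.065, "rx": 0.0, "ry": 0.0, "rz": 0.0, "claw": 0.4},
])

```text
time: 24.9
ee_pos: [466.5, -243.0, 116.1]
tool_rot: [0.636, 0.772, 0.001, -0.002]
contact_force: [0.4, -0.4, -1.7]
width: 0.557
```

```bash
python3 g.py 469.5 -243.9 62 11.1;python3 - <<'E'
from h import *
p,d=r.camera("wrist");cv2.imwrite(f"pics/w13.png",p[:,:,::-1])
E
```

```text
t 24.90 pos [ 466.5 -243.   116.1] jaw 10.99 width 51.2mm F [ 0.4 -0.4 -1.7]
shift m [ 0.003  -0.0009 -0.0541] rot [-0.16 -0.09  0.11]
```

View pics/w13.png

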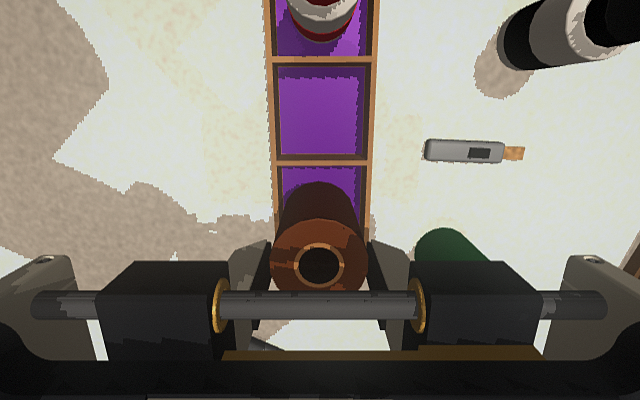

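Request:
apply_moves([
  {"x": 0.003, "y": -0.001, "z": -0.02, "rx": 0.0, "ry": 0.0, "rz": 0.0, "claw": 0.4},
  {"x": 0.003, "y": -0.001, "z": -0.037, "rx": 0.0, "ry": 0.0, "rz": 0.0, "claw": 0.4},
  {"x": 0.003, "y": -0.001, "z": -0.047, "rx": 0.0, "ry": 0.0, "rz": 0.0, "claw": 0.4},
  {"x": 0.003, "y": -0.001, "z": -0.052, "rx": 0.0, "ry": 0.0, "rz": 0.0, "claw": 0.4},
  {"x": 0.003, "y": -0.001, "z": -0.054, "rx": 0.0, "ry": 0.0, "rz": 0.0, "claw": 0.4},
  {"x": 0.003, "y": -0.001, "z": -0.054, "rx": 0.0, "ry": 0.0, "rz": 0.0, "claw": 0.4},
  {"x": 0.003, "y": -0.001, "z": -0.054, "rx": 0.0, "ry": 0.0, "rz": 0.0, "claw": 0.4},
])

```text
time: 25.65
ee_pos: [471.0, -244.6, 64.4]
tool_rot: [0.636, 0.772, 0.001, 0.001]
contact_force: [-0.2, 0.4, -1.3]
width: 0.556
```

Request:
apply_moves([
  {"x": -0.001, "y": 0.0, "z": -0.0015, "rx": 0.0, "ry": 0.0, "rz": 0.0, "claw": 0.4},
  {"x": -0.001, "y": 0.0, "z": -0.0025, "rx": 0.0, "ry": 0.0, "rz": 0.0, "claw": 0.4},
  {"x": -0.001, "y": 0.0, "z": -0.0025, "rx": 0.0, "ry": 0.0, "rz": 0.0, "claw": 0.4},
  {"x": -0.001, "y": 0.0, "z": -0.0025, "rx": 0.0, "ry": 0.0, "rz": 0.0, "claw": 0.4},
])

```text
time: 26.05
ee_pos: [470.0, -244.6, 61.9]
tool_rot: [0.636, 0.772, 0.001, 0.001]
contact_force: [0.3, 0.1, -1.8]
width: 0.557
```

Request:
apply_moves([
  {"x": 0.0, "y": 0.0, "z": 0.0, "rx": 0.0, "ry": 0.0, "rz": 0.0, "claw": 0.79},
  {"x": 0.0, "y": 0.0, "z": 0.0, "rx": 0.0, "ry": 0.0, "rz": 0.0, "claw": 0.79},
  {"x": 0.0, "y": 0.0, "z": 0.0, "rx": 0.0, "ry": 0.0, "rz": 0.0, "claw": 0.79},
  {"x": 0.0, "y": 0.0, "z": 0.03, "rx": 0.0, "ry": 0.0, "rz": 0.0, "claw": 0.79},
  {"x": 0.0, "y": 0.0, "z": 0.07, "rx": 0.0, "ry": 0.0, "rz": 0.0, "claw": 0.79},
  {"x": 0.0, "y": 0.0, "z": 0.11, "rx": 0.0, "ry": 0.0, "rz": 0.0, "claw": 0.79},
  {"x": -0.02, "y": -0.02, "z": 0.15, "rx": 0.0, "ry": 0.0, "rz": -5.0, "claw": 0.79},
  {"x": -0.05, "y": -0.05, "z": 0.16, "rx": 0.0, "ry": 0.0, "rz": -12.0, "claw": 0.79},
  {"x": -0.08, "y": -0.085, "z": 0.16, "rx": 0.0, "ry": 0.0, "rz": -20.0, "claw": 0.79},
  {"x": -0.11, "y": -0.12, "z": 0.16, "rx": 0.0, "ry": 0.0, "rz": -28.0, "claw": 0.79},
])

```text
time: 27.05
ee_pos: [359.1, -365.7, 222.9]
tool_rot: [0.805, 0.593, 0.0, 0.002]
contact_force: [0.2, 0.2, -1.3]
width: 0.79
```

Request:
apply_moves([
  {"x": -0.03, "y": -0.035, "z": 0.0, "rx": 0.0, "ry": 0.0, "rz": -8.0, "claw": 0.79},
  {"x": -0.06, "y": -0.065, "z": 0.0, "rx": 0.0, "ry": 0.0, "rz": -16.0, "claw": 0.79},
  {"x": -0.09, "y": -0.09, "z": 0.0, "rx": 0.0, "ry": 0.0, "rz": -24.0, "claw": 0.79},
  {"x": -0.11, "y": -0.1, "z": 0.0, "rx": 0.0, "ry": 0.0, "rz": -30.0, "claw": 0.79},
  {"x": -0.11, "y": -0.1, "z": 0.0, "rx": 0.0, "ry": 0.0, "rz": -30.0, "claw": 0.79},
  {"x": -0.11, "y": -0.1, "z": 0.0, "rx": 0.0, "ry": 0.0, "rz": -30.0, "claw": 0.79},
])

```text
time: 27.65
ee_pos: [249.0, -465.5, 222.9]
tool_rot: [0.931, 0.365, 0.0, 0.002]
contact_force: [0.3, 0.9, -0.0]
width: 0.788
```

```bash
python3 - <<'E'
from h import *
for cam in ("side","top"):
    p,d=r.camera(cam);cv2.imwrite(f"pics/{cam}_end.png",p[:,:,::-1]);c=r.get_calibration(cam)
    v,u=np.mgrid[0:400,0:640];P=deproj(d,c,np.c_[u.ravel(),v.ravel()])
    for n,x,y,h in (("blue",471.3,267.8,99),("white",462,194.4,84),("yellow",453,121,92),("red",441,-98.7,99),("brown",470,-244,79),("black",600.6,-84,95),("green",593,-275.7,75)):
        m=(abs(P[:,0]-x)<40)&(abs(P[:,1]-y)<40)&(abs(P[:,2]-h)<7);T=P[m]
        print(cam,n,m.sum(),T[:,2].mean().round(1),T[:,2].std().round(1),np.round(cv2.minEnclosingCircle(T[:,:2].astype(np.float32))[0],1))
print(r.observe()['time'])
E
```

```text
side blue 517 98.0 1.3 [470.8 270.2]
side white 854 83.1 1.4 [462.2 193.6]
side yellow 698 91.0 1.3 [452.3 122.2]
side red 184 97.5 1.8 [438.9 -96.8]
side brown 299 77.9 1.7 [ 469.3 -241.7]
side black 178 93.8 1.8 [602.2 -86.6]
side green 266 73.9 1.7 [ 591.5 -276. ]
top blue 217 99.2 1.7 [472.9 269.2]
top white 454 84.3 1.5 [464.9 193. ]
top yellow 460 92.2 1.5 [454.2 120.2]
top red 209 99.0 1.3 [441.7 -98.6]
top brown 498 79.1 1.6 [ 470.8 -243.4]
top black 203 95.0 1.8 [603.1 -87.3]
top green 473 75.0 1.7 [ 593.6 -277.1]
27.75
```

View pics/side_end.png

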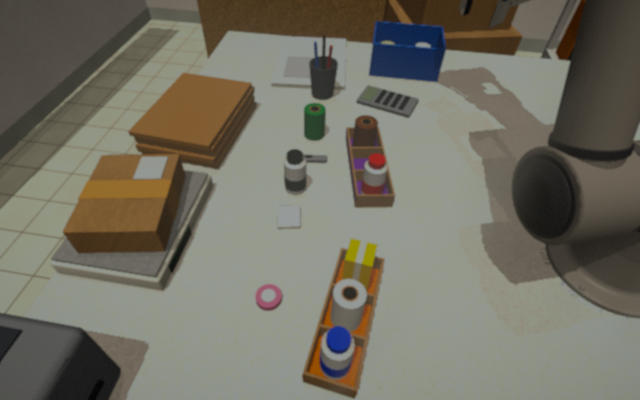

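View pics/top_end.png

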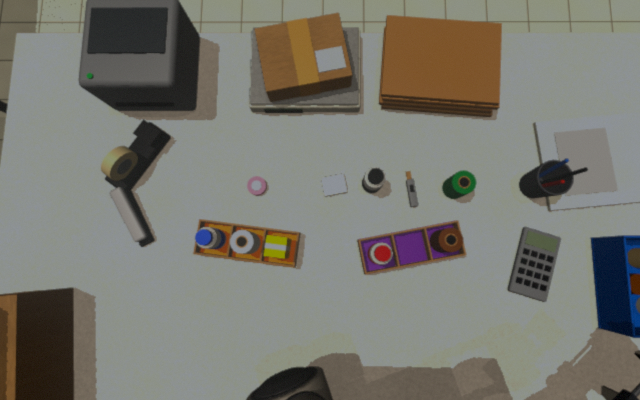

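Both pictures show all five items upright in separate compartments. In the top view, blue is at (208,238), white (242,241), yellow (277,245), red (381,253) and brown (449,239). Black at (374,180) and green at (460,184) are where they were.

```bash
python3 -c "
from workcell import r
print(r.hand_in())"
```

```text
the job is handed in; nothing more can be done
None
```

Both orders are made up and the job is handed in, at about 28 s of the 122 s allowed. I worked in the order you listed:

- **Orange carton:** blue bottle, white roll, then yellow box.
- **Purple carton:** red bottle, then brown roll. Its middle compartment is empty.

**Last checks:** With the arm back near its start and touching nothing, the top and side cameras agreed to about 3 mm. Each item's top is at its own height plus the 4 mm carton floor, within about 1.5 mm, so all five are standing upright on the floor. Each is within about 3 mm of its compartment's centre. The black bottle and green roll are still upright, and they sit where they did in the first pictures.

**Off or uneven:**
- The first move call was refused because its rows left out two of the turn values.
- In four of the five grasps the arm was still settling by 2–3 mm as the jaws closed, with forces of about 5–6 N.
- The wrist forces reported after each move never exceeded about 7 N.

No check failed.

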